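# Set up a bar for drilling on blocks

### The job

Set up the flat bar for drilling on the steel base plate: on the plate's scribed centre line stand the V-block, groove up, 60 mm to the left of the plate's hole and the plain block of the same height 60 mm to its right (left, right and behind as the robot sees them), lay the bar across both along that line with its hole over the plate's hole, and stand the drill bush upright on the bar over the bar's hole. To keep the bar from being spun by the drill, stand the tall stop block on the plate straight behind the V-block, leaving about a finger's width between the two. Leave the low block and the jar where they are, and let go of everything.

Things in the scene. Friction and masses are not known exactly. Their poses are not given: they have to be found in the camera images.
- base_plate: Fixed dark steel plate, 200 (x) x 260 (y) x 12 mm, at the left or right of the bench, with a 30 mm hole in its middle. White scribed lines: the centre line along y through the hole, and two cross lines at y = +-60 mm. Origin: centre of the underside; top at z = 12 mm. +x points away from the robot, +y to its left, within 15 degrees. The parts lie on a black mat, 3 mm thick, on the other side.
- v_block: Loose steel V-block, 45 (x) x 50 (y) x 45 mm high, about 0.7 kg, standing with its V groove (32 mm wide at the top, 16 mm deep, running along its x axis) upward. Its y faces are plain and upright and can be gripped 50 mm apart. Origin: centre of the underside, z up.
- plain_block: Loose plain steel cube, 45 x 45 x 45 mm, about 0.7 kg: the plain block, as high as the V-block. Origin: centre of the underside, z up, faces along x and y.
- low_block: Loose low steel block, 45 (x) x 65 (y) x 20 mm high, about 0.45 kg: not wanted, leave it where it is. Origin: centre of the underside.
- stop_block: Loose steel stop block, a square pillar 36 x 36 x 70 mm high, about 0.7 kg, standing upright; it is the tallest of the steel parts. Origin: centre of the underside, z up, faces along x and y.
- bush: Loose drill bush: a steel ring standing upright, outside diameter 36 mm, bore 12 mm, 32 mm high, about 0.2 kg. Origin: centre of the underside, z along its axis.
- bar: Loose flat light-grey metal bar lying flat, 40 (x) x 190 (y) x 10 mm thick, about 0.57 kg, with one through hole of 16 mm at its very centre. Origin: centre of the underside, at the hole; its length runs along its y axis. It lies on the side of the mat nearest the robot.
- jar: Loose small glass jar with a black cap, 42 mm diameter, 60 mm high, standing among the parts: leave it alone. Origin: centre of the underside.
Things that resemble listed ones, but are neither listed nor needed, are in the scene too. What is shaped like the bush but pink or purple is not meant. Leave any turquoise look-alike of the stop_block alone.

How it is judged:
At the end, for the whole second after the job is handed in: Blocks within 13 mm (x, y) of the points 60 mm left and right of the hole; bar level on both, within 13 mm and 0.15 rad; bush upright on it within 9 mm of its hole; stop upright behind the V-block, within 16 mm of the 60 mm line, 44 to 78 mm centre to centre; all released, at rest (x of v_block in the frame of base_plate between -0.013 and 0.013 m and y of v_block in the frame of base_plate between 0.047 and 0.073 m and z of v_block in the frame of base_plate between 0.009 and 0.015 m and angle between each of v_block, plain_block, bar, bush, stop_block's own z axis and vertical below 0.06 rad and x of plain_block in the frame of base_plate between -0.013 and 0.013 m and y of plain_block in the frame of base_plate between -0.073 and -0.047 m and z of plain_block in the frame of base_plate between 0.009 and 0.015 m and x of bar in the frame of base_plate between -0.013 and 0.013 m and y of bar in the frame of base_plate between -0.013 and 0.013 m and z of bar in the frame of base_plate between 0.054 and 0.06 m and angle between the y axis of bar and the y axis of base_plate, either way round below 0.15 rad and contact force between bar and v_block above 0.3 N and contact force between bar and plain_block above 0.3 N and horizontal distance between bush and bar below 0.009 m and contact force between bush and bar above 0.3 N and z of bush in the frame of base_plate between 0.063 and 0.071 m and x of stop_block in the frame of base_plate between 0.036 and 0.09 m and y of stop_block in the frame of base_plate between 0.044 and 0.076 m and z of stop_block in the frame of base_plate between 0.009 and 0.015 m and horizontal distance between stop_block and v_block between 0.044 and 0.078 m and linear speed of each of v_block, plain_block, bar, bush, stop_block below 0.02 m/s); the robot touches nothing.
It fails at once if the low block is moved by more than 30 mm (distance of low_block from where it was at the start of the episode above 0.03 m).
It fails at once if the jar is moved by more than 30 mm or tipped (distance of jar from where it was at the start of the episode above 0.03 m or angle between jar's own z axis and vertical above 0.5 rad).
It also fails if it takes over 128 s, if anything falls off the work surface, if the arm or the gripper's body presses on something with over 40 N, if the wrist force passes 120 N, or if a joint passes its speed limit or range.

### The arm

A 6-joint arm with a two-finger parallel gripper is mounted at the origin on the work surface. World frame = base frame: x ahead of the robot, y to its left, z up, the work surface at z = 0. Lengths are in m, angles in rad, forces in N, time in s.
With the tool pointing down it reaches from about 0.275 to 0.75 m from the base axis. Payload 10.2 kg.
Tool frame: the origin (TCP) lies at the very end of the fingers, on their centre line; the grasp point (between the pads) lies 19 mm behind it (hold_point_z is the distance from the TCP to the grasp point, in m); z points along the fingers, y is the direction in which the jaws open and shut (so a half turn about z gives the same grasp; the last joint's range is limited). The gripper opens to 85 mm and grips with 20 to 120 N. Pads are 22 mm wide; open, the fingers measure 114 mm over their backs; the gripper's body (76 mm by 85 mm) begins 54 mm behind the grasp point. The pads swing forward as they close: fully open they stand 13 mm farther back than shut.
Start: joints at [0.997, 0.313, 1.498, -0, 1.331, -0.223], TCP at [0.18, 0.493, 0.196] pointing down, gripper open.
Joint ranges: [-2.94, 2.94], [-0.97, 2.17], [0.19, 2.56], [-1.23, 4.37], [0.02, 3.11], [-2.88, 2.88]. Speed limits (rad/s): [2.39, 2.39, 3.01, 3.14, 3.14, 3.14].

### API

Orientations are given as a rotation vector (axis times angle).
In Python, from station import sense, read_camera, job_done, hold_point_z gives the robot as it stands.
- The arm moves only by the tool play_rows, never from a script. Its argument "rows" is a list of rows, each a list of 7 numbers: the shift along the tool's x, y, z in mm, then the turn, a rotation vector about the tool's x, y, z in degrees, then the opening, from 0 (shut) to 1 (fully open). A call has exactly 5 rows; each row is the pose to reach, as a shift and turn from the pose commanded when the call began, along the tool's axes at that moment; what a row does not reach only later rows make up. A row lasts 1/10 s, in which the tool goes at most 50 mm and 8.59 degrees, less where a joint would pass 70% of its speed; a pose out of reach is approached as far as the arm can. A call with a gripper value outside its range is refused whole. The fingers move at their own pace and stop on an object; "newtons" is the grip in N (left out, the last holds). Time passes only in rows, so rows that repeat a pose let the fingers close, or fill a call up. It gives the time, the measured TCP pose, the force and the opening at its end, in the units of the state.
- sense(): the state, without advancing time (a new reading comes with each control period).
- read_camera(name): name is "side" or "top" or "wrist"; returns a dict with "img" (480x640x3 uint8, red, green, blue), "depth" (480x640 float32, m along the optical axis (not along the pixel's ray), 0 where there is no reading), "mtx" (3x3 intrinsics, pixels), "rvec" (rotation vector, rad) and "tvec" (3), from world to camera coordinates, as OpenCV has them. Camera axes: x right, y down, z forward; pixel columns grow to the right and rows downward; lengths in m; the calibration is good to about 2 mm. A picture is of the moment at which its call begins.
- job_done(): hands the job in, once; it reports no verdict.
The state is a dict: "time": time; "qpos": joint angles; "joint_velocities": joint speeds; "joint_efforts": joint torques, N m; "eef_pos": TCP position; "ee_rot": TCP orientation; "wrist_force": force on the tool from outside, world axes, zero at the start; "moment": the same for the moment, N m; "grip_width": finger opening in m.
Only numpy, scipy, OpenCV 4.12 (cv2) and the standard library are available. Lean on these libraries where they do the work, as an engineer would, in place of code of your own. Each camera call takes 0.05 s, during which the arm holds its last target.

## Working session

There is one attempt and no reset: what is moved stays moved. The work goes in short steps, Python scripts to look and compute and a tool call to move; the robot and the scene stay as the last step left them, time stands still between calls to the robot, and variables do not carry over. Pictures are saved under pics/ and viewed, and the job is handed in when it is done.

Besides the shell and the picture viewer there is one more tool, called after ">>>" as name([rows], argument=value, ...), one row to a line, values as JSON. play_rows: Moves the arm, as the interface text tells. Its arguments: {"type":"object","properties":{"rows":{"type":"array","items":{"type":"array","items":{"type":"number"}}},"newtons":{"type":"number"}},"required":["rows"]}

```bash
mkdir -p pics; ls
python3 - <<'E'
from station import sense, read_camera, hold_point_z
import cv2
s=sense(); print(s, hold_point_z)
for n in ["side","top","wrist"]:
    c=read_camera(n); cv2.imwrite(f"pics/{n}0.png",c["img"][:,:,::-1]); print(n,c["mtx"],c["rvec"],c["tvec"])
E
```

```text
pics
{'time': 0.0, 'qpos': array([ 9.96592641e-01,  3.13416240e-01,  1.49842147e+00,  4.03318371e-06,
        1.33098473e+00, -2.23408632e-01]), 'joint_velocities': array([-0.00095638, -0.00187589,  0.000278  , -0.00113944,  0.00065015,
        0.00014083]), 'joint_efforts': array([ 1.78733485e-04, -4.12270725e+01, -2.59742653e+01, -1.92038297e-04,
        4.17847827e-03, -8.63827495e-06]), 'eef_pos': array([0.1802664 , 0.49277229, 0.19565825]), 'ee_rot': array([-5.48124031e-01, -3.09291744e+00,  1.77749550e-03]), 'wrist_force': array([-0.13536228, -0.46824877,  0.28221268]), 'moment': array([0.021706  , 0.00067893, 0.00672989]), 'grip_width': 0.08582805610327603} 0.0187
side [[514.74384186   0.         314.87555523]
 [  0.         514.74384186 241.32561461]
 [  0.           0.           1.        ]] [ 2.1090636  -0.72199749  0.34796773] [-0.38715924  0.27639175  0.66300092]
top [[560.58489008   0.         316.62551575]
 [  0.         560.58489008 254.32712523]
 [  0.           0.           1.        ]] [ 2.26328954 -1.9188892   0.2156839 ] [-0.01768096  0.52232241  0.89359808]
wrist [[351.19410744   0.         322.17815441]
 [  0.         351.19410744 236.56783284]
 [  0.           0.           1.        ]] [-2.3557486  -1.64847214 -0.25705346] [-0.52454902 -0.03992293  0.37943863]
```

View pics/top0.png

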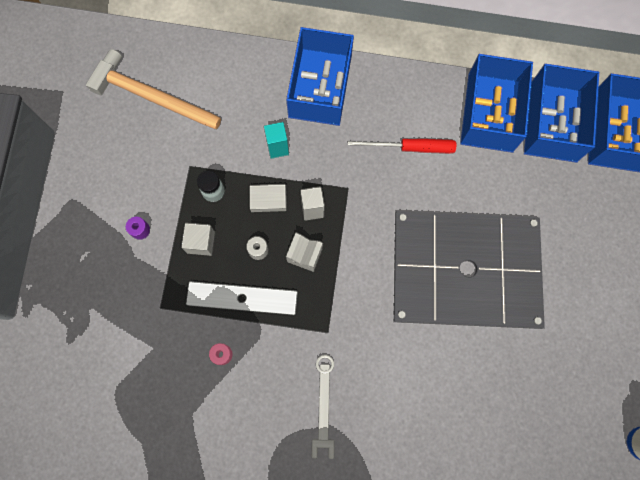

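View pics/side0.png

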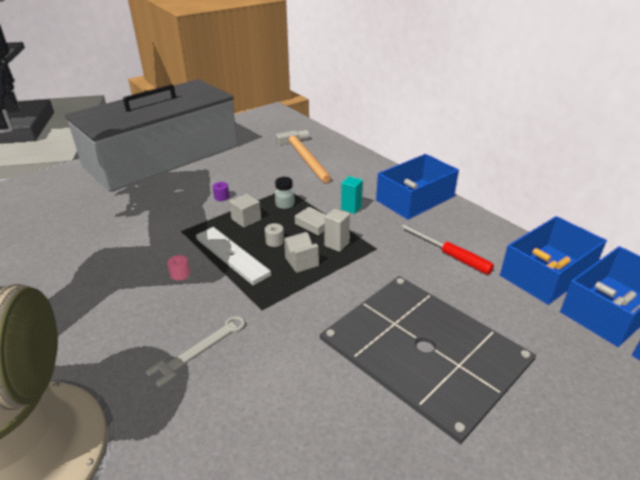

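View pics/wrist0.png

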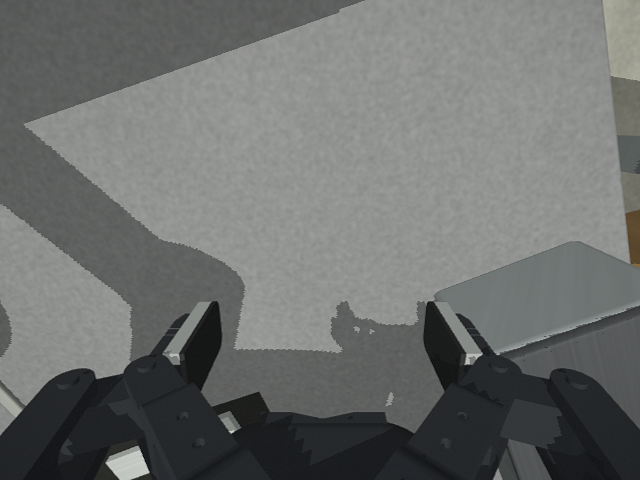

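The top view shows the mat in the middle: jar (210,185), low block (268,197), stop (313,203), plain block (198,238), bush (257,246), V-block (304,251) and bar (242,298). The plate is at right, with its hole at (468,268). The pink and purple bushes and the turquoise block are decoys.

```bash
cat > h.py <<'E'
import numpy as np, cv2
from station import sense, read_camera
from scipy.spatial.transform import Rotation as R
def cloud(c):
    K=c["mtx"];Rm=cv2.Rodrigues(np.array(c["rvec"],float))[0];t=np.array(c["tvec"]).reshape(3)
    v,u=np.mgrid[0:480,0:640];d=c["depth"]
    P=np.stack([(u-K[0,2])/K[0,0]*d,(v-K[1,2])/K[1,1]*d,d],-1)
    W=(P-t)@Rm
    W[d<=0]=np.nan
    return W
def ray(c,u,v,z):
    K=c["mtx"];Rm=cv2.Rodrigues(np.array(c["rvec"],float))[0];t=np.array(c["tvec"]).reshape(3)
    d=Rm.T@np.array([(u-K[0,2])/K[0,0],(v-K[1,2])/K[1,1],1.]);o=-Rm.T@t
    return o+d*(z-o[2])/d[2]
def rect(W,m):
    p=W[m][:,:2].astype(np.float32)
    (cx,cy),(a,b),ang=cv2.minAreaRect((p*1000))
    return cx,cy,a,b,ang
def tops(c,zlo,zhi,box,minpx=40):
    W=cloud(c);z=W[...,2]
    m=(z>zlo)&(z<zhi)&(W[...,0]>box[0])&(W[...,0]<box[1])&(W[...,1]>box[2])&(W[...,1]<box[3])
    n,l,st,ce=cv2.connectedComponentsWithStats(m.astype(np.uint8),connectivity=4)
    for i in range(1,n):
        if st[i,4]>=minpx:
            q=l==i
            print("px",ce[i].round(0),st[i,4],"z",round(float(np.median(z[q])),4),"rect mm (cx cy a b ang)",np.round(rect(W,q),1))
E
python3 - <<'E'
from h import *
c=read_camera("top");W=cloud(c)
for n,(u,v) in dict(mat=(225,220),low=(268,197),stop=(313,195),plain=(198,230),bush=(250,246),bar=(215,293),barhole=(242,298),vb=(297,246),jar=(208,182),plate=(450,240),hole=(468,268),bench=(370,300)).items(): print(n,W[v,u].round(4))
box=(0.2,0.8,-0.1,0.5)
for a,b in [(0.009,0.018),(0.019,0.03),(0.03,0.042),(0.044,0.052),(0.055,0.066),(0.068,0.08)]:
    print(a,b);tops(c,a,b,(0.2,0.8,-0.4,0.5))
E
```

```text
mat [0.5665 0.2452 0.0022]
low [0.6162 0.173  0.0225]
stop [0.6162 0.0905 0.0737]
plain [0.529  0.2777 0.0493]
bush [0.5187 0.1857 0.0358]
bar [0.4302 0.2333 0.0152]
barhole [0.4306 0.1868 0.004 ]
vb [0.5302 0.1043 0.0444]
jar [0.6131 0.275  0.0631]
plate [ 0.593  -0.1616  0.0138]
hole [ 0.5518 -0.2032 -0.0044]
bench [ 0.4648 -0.0369 -0.0006]
0.009 0.018
px [130.  90.] 45 z 0.0151 rect mm (cx cy a b ang) [785.  470.4  45.9   5.   73.5]
px [174. 110.] 138 z 0.0152 rect mm (cx cy a b ang) [759.4 383.1 134.6   5.2  74.6]
px [313. 118.] 110 z 0.0134 rect mm (cx cy a b ang) [785.8 118.2  96.9   3.8  90. ]
px [483. 144.] 106 z 0.0131 rect mm (cx cy a b ang) [ 786.2 -203.4   86.5   13.3   82.5]
px [396. 147.] 288 z 0.015 rect mm (cx cy a b ang) [757.8 -51.5  17.8 197.4   2.5]
px [534. 152.] 49 z 0.0129 rect mm (cx cy a b ang) [ 785.5 -297.9   39.6   13.4   72. ]
px [563. 157.] 66 z 0.0136 rect mm (cx cy a b ang) [ 785.  -349.6    3.3   58.7    1.1]
px [267. 210.] 57 z 0.0138 rect mm (cx cy a b ang) [595.2 170.8   2.4  63.3  10.9]
px [468. 270.] 15279 z 0.0121 rect mm (cx cy a b ang) [ 548.3
[... 2456 characters left out ...]
z 0.0605 rect mm (cx cy a b ang) [ 785.7 -329.7  101.8   14.5   83. ]
px [277. 144.] 49 z 0.0605 rect mm (cx cy a b ang) [704.6 168.9   3.8  34.9  23.7]
px [208. 181.] 368 z 0.0624 rect mm (cx cy a b ang) [615.1 276.7  37.2  37.1   6.1]
0.068 0.08
px [275. 133.] 317 z 0.0701 rect mm (cx cy a b ang) [719.9 175.8  35.9  35.9  21.1]
px [491. 131.] 102 z 0.0698 rect mm (cx cy a b ang) [ 7.867e+02 -1.995e+02  5.700e+00  7.490e+01  3.000e-01]
px [550. 139.] 77 z 0.0698 rect mm (cx cy a b ang) [ 786.7 -305.4   51.3   15.    77.2]
px [588. 144.] 52 z 0.0702 rect mm (cx cy a b ang) [ 791.5 -367.1   14.4   27.6    2. ]
px [312. 198.] 427 z 0.0728 rect mm (cx cy a b ang) [611.3  91.9  37.3  35.9  18.2]
```

```bash
cat >> h.py <<'E'
def go(x,y,z,yawdeg,s=None):
    """print shift/turn (tool axes) from current pose to TCP (m), tool y at 90+yaw deg, pointing down"""
    s=s or sense()
    R0=R.from_rotvec(s["ee_rot"]);p=np.array(s["eef_pos"])
    a=np.radians(90+yawdeg);ty=np.array([np.cos(a),np.sin(a),0]);tz=np.array([0,0,-1.]);tx=np.cross(ty,tz)
    R1=R.from_matrix(np.stack([tx,ty,tz],1))
    sh=R0.inv().apply(np.array([x,y,z])-p)*1000
    tr=np.degrees((R0.inv()*R1).as_rotvec())
    print("t",round(s["time"],2),"pos",p.round(4),"grip",round(s["grip_width"],4),"F",np.round(s["wrist_force"],1),"q6",round(s["qpos"][5],2),"-> shift",sh.round(1),"turn",tr.round(2),"dist",np.linalg.norm(sh).round(0))
E
python3 - <<'E'
from h import *
c=read_camera("top");im=c["img"].astype(int);g=im.sum(2)/3;W=cloud(c)
m=np.zeros((480,640),bool);m[255:282,454:482]=1
q=m&(g>120); n,l,st,ce=cv2.connectedComponentsWithStats(q.astype(np.uint8)); print(st,ce)
q=m&(W[...,2]<0.006);v,u=np.nonzero(q);print("hole",u.min(),u.max(),v.min(),v.max(),ray(c,u.mean(),v.mean(),.006))
m[:]=0;m[285:312,230:255]=1;q=m&(g<90);v,u=np.nonzero(q);print("bar hole",len(u),u.min(),u.max(),v.min(),v.max(),ray(c,u.mean(),v.mean(),.013),ray(c,u.mean(),v.mean(),.008))
go(.525,.092,.12,-11.5)
E
```

```text
[[     0      0    640    480 307015]
 [   460    261     15     14    162]
 [   454    266      5      3     14]
 [   479    267      3      3      9]] [[319.41140009 239.48315555]
 [466.70987654 267.45679012]
 [455.85714286 267.07142857]
 [480.         268.        ]]
hole 460 476 260 276 [ 0.54850664 -0.20019425  0.006     ]
bar hole 128 230 254 285 311 [0.42587534 0.18531829 0.013     ] [0.42645911 0.18608328 0.008     ]
t 0.25 pos [0.1804 0.4929 0.1959] grip 0.0852 F [-0.1  1.  -0.4] q6 -0.22 -> shift [-461.4 -258.    76. ] turn [-0.03 -0.01 -8.6 ] dist 534.0
```

>>> play_rows([
  [-50, -28, 0, 0, 0, -3, 0.85],
  [-95, -55, 0, 0, 0, -5, 0.85],
  [-140, -80, 0, 0, 0, -8, 0.85],
  [-185, -105, 0, 0, 0, -8.6, 0.85],
  [-230, -129, 0, 0, 0, -8.6, 0.85],
], newtons=60)

```text
time: 0.75
eef_pos: [0.3438, 0.3014, 0.1963]
ee_rot: [0.314, 3.126, 0.0]
wrist_force: [0.7, 1.5, 0.4]
grip_width: 0.0727
```

```bash
python3 -c "
from h import *
go(.525,.092,.11,-11.5)"
```

```text
t 0.75 pos [0.3438 0.3014 0.1963] grip 0.0727 F [0.7 1.5 0.4] q6 -0.91 -> shift [-219.1 -169.3   86.4] turn [0.01 0.02 0.04] dist 290.0
```

>>> play_rows([
  [-38, -30, 10, 0, 0, 0, 0.85],
  [-75, -60, 20, 0, 0, 0, 0.85],
  [-112, -90, 30, 0, 0, 0, 0.85],
  [-150, -120, 40, 0, 0, 0, 0.85],
  [-185, -145, 50, 0, 0, 0, 0.85],
])

```text
time: 1.25
eef_pos: [0.4965, 0.122, 0.1458]
ee_rot: [0.316, 3.125, -0.0]
wrist_force: [-1.0, 0.7, 1.4]
grip_width: 0.0727
```

```bash
python3 -c "
from h import *
go(.525,.092,.08,-11.5)"
```

```text
t 1.25 pos [0.4965 0.122  0.1458] grip 0.0727 F [-1.   0.7  1.4] q6 -1.36 -> shift [-34.  -23.7  65.8] turn [-0.    0.01 -0.05] dist 78.0
```

>>> play_rows([
  [-17, -12, 15, 0, 0, 0, 0.82],
  [-34, -23.5, 35, 0, 0, 0, 0.82],
  [-34, -23.5, 55, 0, 0, 0, 0.82],
  [-34, -23.5, 66, 0, 0, 0, 0.82],
  [-34, -23.5, 66, 0, 0, 0, 0.82],
])

```text
time: 1.75
eef_pos: [0.5231, 0.0945, 0.079]
ee_rot: [-0.314, -3.123, 0.0]
wrist_force: [-0.8, 0.4, 0.4]
grip_width: 0.0701
```

Run:
```python
from h import *
c=read_camera("wrist");cv2.imwrite("pics/w1.png",c["img"][:,:,::-1])
go(.525,.092,.012,-11.5)
tops(c,.044,.052,(.45,.6,0.03,.15))
```

```text
t 1.8 pos [0.5237 0.0946 0.0802] grip 0.07 F [ 0.4 -0.3  0.3] q6 -1.41 -> shift [-1.8 -2.3 68.2] turn [-0.   -0.04  0.03] dist 68.0
px [291. 254.] 1335 z 0.0474 rect mm (cx cy a b ang) [520.8  74.8  13.2  45.3  78.9]
px [350. 254.] 1318 z 0.0474 rect mm (cx cy a b ang) [527.9 110.9  13.4  45.4  78.7]
px [337. 349.] 366 z 0.048 rect mm (cx cy a b ang) [594.1  90.3  11.4  37.3   0.6]
```

View pics/w1.png

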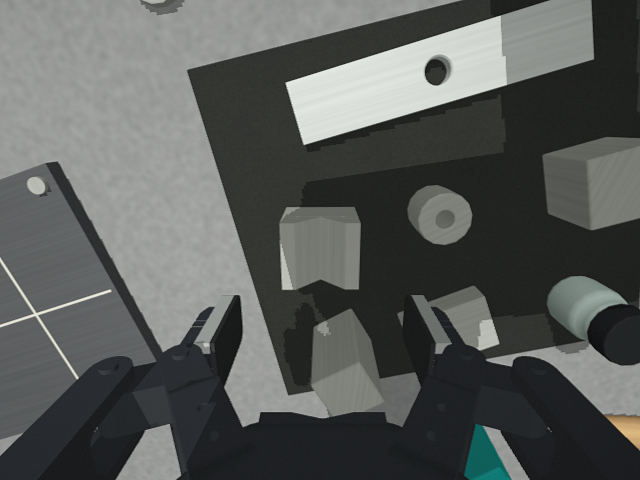

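The wrist view shows the V-block at (320,250), midway between the fingertips at about x 235 and 410. Its measured centre agrees with the top view to 1 mm, so I'm descending.

>>> play_rows([
  [-1, -1.5, 20, 0, 0, 0, 0.82],
  [-1, -1.5, 40, 0, 0, 0, 0.82],
  [-1, -1.5, 57, 0, 0, 0, 0.82],
  [-1, -1.5, 68, 0, 0, 0, 0.82],
  [-1, -1.5, 68, 0, 0, 0, 0.82],
])

```text
time: 2.3
eef_pos: [0.5243, 0.0929, 0.0119]
ee_rot: [-0.314, -3.125, 0.0]
wrist_force: [0.3, -0.3, -0.2]
grip_width: 0.0704
```

>>> play_rows([
  [0, 0, 0, 0, 0, 0, 0.4],
  [0, 0, 0, 0, 0, 0, 0.4],
  [0, 0, 0, 0, 0, 0, 0.4],
  [0, 0, 0, 0, 0, 0, 0.4],
  [0, 0, 0, 0, 0, 0, 0.4],
])

```text
time: 2.8
eef_pos: [0.5248, 0.0927, 0.0124]
ee_rot: [0.315, 3.125, 0.0]
wrist_force: [0.2, 0.1, -0.4]
grip_width: 0.0342
```

Run:
```python
from h import *
c=read_camera("wrist");cv2.imwrite("pics/w2.png",c["img"][:,:,::-1])
c=read_camera("side");cv2.imwrite("pics/s2.png",c["img"][:,:,::-1])
print(sense()["grip_width"])
```

```text
0.03383050538577873
```

View pics/w2.png

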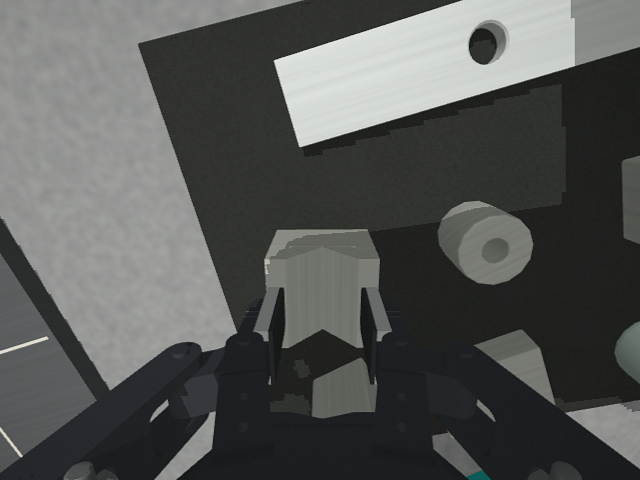

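View pics/s2.png

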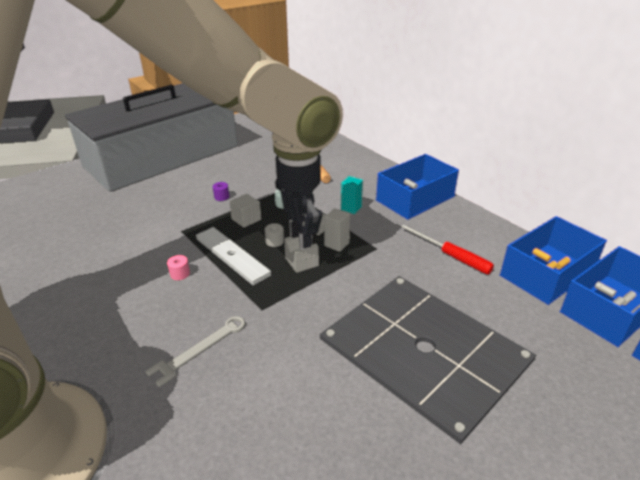

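Run:
```python
from h import *
c=read_camera("wrist");s=sense()
T=R.from_rotvec(s["ee_rot"]);p=s["eef_pos"]
Rm=cv2.Rodrigues(np.array(c["rvec"],float))[0];t=np.array(c["tvec"]).reshape(3)
print("cam pos",-Rm.T@t,"axis",Rm[2], "tool rel",T.inv().apply(-Rm.T@t-p))
for off in [(0,0,0),(0,0,-.019),(0,.017,0),(0,-.017,0),(0,.017,-.019),(0,-.017,-.019)]:
    w=p+T.apply(off); q,_=cv2.projectPoints(w.reshape(1,3),np.array(c["rvec"],float),t,c["mtx"],None); print(off,w.round(4),q.ravel().round(0))
tops(c,.035,.058,(.4,.6,0.03,.15))
W=cloud(c)
for u,v in [(270,330),(278,310),(372,330),(320,300),(320,350),(275,245),(300,270)]: print(u,v,W[v,u].round(4), T.inv().apply(W[v,u]-p).round(4))
```

```text
cam pos [0.44769853 0.10828207 0.18950994] axis [ 0.3001034  -0.06074113 -0.95197083] tool rel [ 7.85333392e-02 -4.16616529e-05 -1.77277852e-01]
(0, 0, 0) [0.5247 0.0927 0.0122] [322. 274.]
(0, 0, -0.019) [0.5247 0.0927 0.0312] [322. 289.]
(0, 0.017, 0) [0.5281 0.1093 0.0122] [353. 274.]
(0, -0.017, 0) [0.5213 0.076  0.0122] [291. 274.]
(0, 0.017, -0.019) [0.5281 0.1093 0.0312] [356. 289.]
(0, -0.017, -0.019) [0.5213 0.076  0.0312] [288. 289.]
px [351. 291.] 3787 z 0.0438 rect mm (cx cy a b ang) [527.  106.3  22.3  46.2  78.4]
px [293. 291.] 3749 z 0.0438 rect mm (cx cy a b ang) [521.7  79.2  22.2  46.2  79.5]
px [387. 301.] 42 z 0.0563 rect mm (cx cy a b ang) [523.  121.1   4.4   1.   84.7]
px [352. 407.] 586 z 0.0388 rect mm (cx cy a b ang) [592.9  91.2   8.5  32.1   4.9]
270 330 [0.5102 0.0774 0.0846] [ 0.0111 -0.0179 -0.0724]
278 310 [0.5112 0.0781 0.0696] [ 0.0103 -0.017  -0.0574]
372 330 [0.5178 0.1117 0.0837] [ 0.0105  0.0173 -0.0715]
320 300 [0.5293 0.0907 0.033 ] [-0.0049 -0.001  -0.0208]
320 350 [0.5793 0.0803 0.0025] [-0.056  -0.0013  0.0097]
275 245 [0.4981 0.0747 0.0286] [ 0.0225 -0.0229 -0.0164]
300 270 [0.5082 0.0857 0.0412] [ 0.0147 -0.0101 -0.029 ]
```

Run:
```python
from h import *
c=read_camera("wrist");s=sense()
T=R.from_rotvec(s["ee_rot"]);p=s["eef_pos"]
W=cloud(c);L=T.inv().apply((W-p).reshape(-1,3)).reshape(480,640,3)
for v in range(285,400,8):
    print(v,[ (u,tuple((L[v,u]*1000).round(0).astype(int))) for u in (262,270,276,281,285,290) if np.isfinite(L[v,u,0])])
print((s["eef_pos"]),s["qpos"])
cv2.imwrite("pics/w3.png",cv2.resize(c["img"][210:410,220:430,::-1],None,fx=3,fy=3))
```

```text
285 [(262, (np.int64(-11), np.int64(-35), np.int64(10))), (276, (np.int64(10), np.int64(-21), np.int64(-35))), (281, (np.int64(10), np.int64(-18), np.int64(-35))), (285, (np.int64(10), np.int64(-16), np.int64(-35))), (290, (np.int64(10), np.int64(-14), np.int64(-35)))]
293 [(262, (np.int64(-16), np.int64(-35), np.int64(9))), (270, (np.int64(12), np.int64(-22), np.int64(-46))), (276, (np.int64(11), np.int64(-19), np.int64(-45))), (281, (np.int64(11), np.int64(-17), np.int64(-45))), (285, (np.int64(6), np.int64(-17), np.int64(-35))), (290, (np.int64(6), np.int64(-15), np.int64(-34)))]
301 [(262, (np.int64(7), np.int64(-26), np.int64(-43))), (270, (np.int64(11), np.int64(-21), np.int64(-51))), (276, (np.int64(11), np.int64(-18), np.int64(-51))), (281, (np.int64(9), np.int64(-17), np.int64(-48))), (285, (np.int64(3), np.int64(-17), np.int64(-36))), (290, (np.int64(2), np.int64(-15), np.int64(-34)))]
309 [(262, (np.int64(11), np.int64(-23), np.int64(-57))), (270, (np.int64(12), np.int64(-20), np.int64(-59))), (276, (np.int64(11), np.int64(-18), np.int64(-59))), (281, (np.int64(6), np.int6
[... 3104 characters left out ...]
-86), np.int64(-34), np.int64(10))), (276, (np.int64(-86), np.int64(-30), np.int64(10))), (281, (np.int64(-85), np.int64(-27), np.int64(9))), (285, (np.int64(-86), np.int64(-24), np.int64(10))), (290, (np.int64(-85), np.int64(-21), np.int64(9)))]
397 [(262, (np.int64(18), np.int64(-14), np.int64(-111))), (270, (np.int64(-92), np.int64(-34), np.int64(9))), (276, (np.int64(-92), np.int64(-30), np.int64(9))), (281, (np.int64(-92), np.int64(-27), np.int64(9))), (285, (np.int64(-91), np.int64(-24), np.int64(9))), (290, (np.int64(-92), np.int64(-21), np.int64(10)))]
[0.52468567 0.09264403 0.01222126] [-4.52785385e-02  5.48056307e-01  1.67852002e+00 -8.86570813e-06
  9.14986739e-01 -1.41530008e+00]
```

View pics/w3.png

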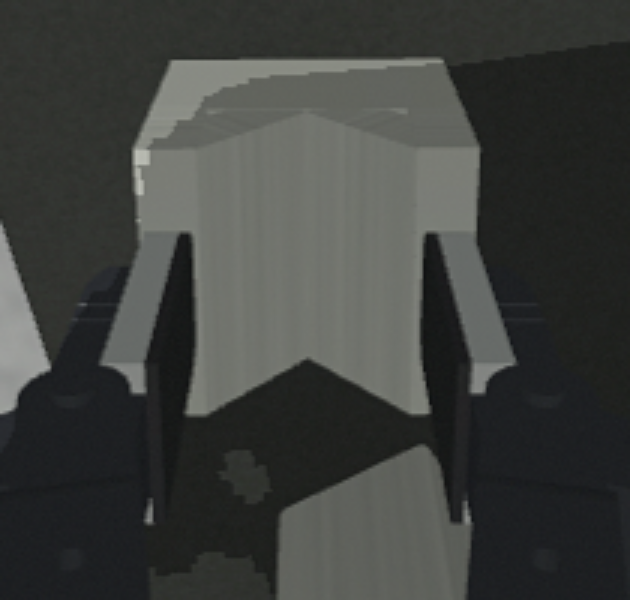

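The fingers closed on air: in the wrist depth image the tips end about 43 mm behind the reported TCP, just above the V-block. I'll open them and measure where the fingertips really are.

>>> play_rows([
  [0, 0, 0, 0, 0, 0, 0.72],
  [0, 0, 0, 0, 0, 0, 0.72],
  [0, 0, 0, 0, 0, 0, 0.72],
  [0, 0, 0, 0, 0, 0, 0.72],
  [0, 0, 0, 0, 0, 0, 0.72],
])

```text
time: 3.5
eef_pos: [0.5247, 0.0927, 0.0122]
ee_rot: [-0.315, -3.126, -0.0]
wrist_force: [0.4, 0.8, 0.3]
grip_width: 0.0612
```

```bash
cat >> h.py <<'E'
def tips():
    c=read_camera("wrist");s=sense()
    T=R.from_rotvec(s["ee_rot"]);p=s["eef_pos"]
    W=cloud(c);L=T.inv().apply((W-p).reshape(-1,3)).reshape(480,640,3)*1000
    hw=s["grip_width"]*500
    for sg in (-1,1):
        y=L[...,1]*sg
        m=(np.abs(y-hw-2)<8)&(np.abs(L[...,0])<14)&(L[...,2]<-36.5)&(L[...,2]>-90)
        n,l,st,ce=cv2.connectedComponentsWithStats(m.astype(np.uint8))
        i=1+np.argmax(st[1:,4]);P=L[l==i]
        print("side",sg,"n",len(P),"zmax pct",np.percentile(P[:,2],[99.5,98,90,50]).round(1),"x",np.percentile(P[:,0],[2,98]).round(1),"y",np.percentile(y[l==i],[1,50,99]).round(1),"hw",round(hw,1))
    return c
E
python3 - <<'E'
from h import *
c=tips();cv2.imwrite("pics/w4.png",c["img"][:,:,::-1])
E
```

```text
side -1 n 3135 zmax pct [-41.1 -42.8 -49.1 -69.5] x [-9.4 13.6] y [30.3 31.8 40.6] hw 30.8
side 1 n 3088 zmax pct [-41.1 -43.1 -49.  -69.3] x [-9.3 13.7] y [30.6 32.  40.6] hw 30.8
```

View pics/w4.png

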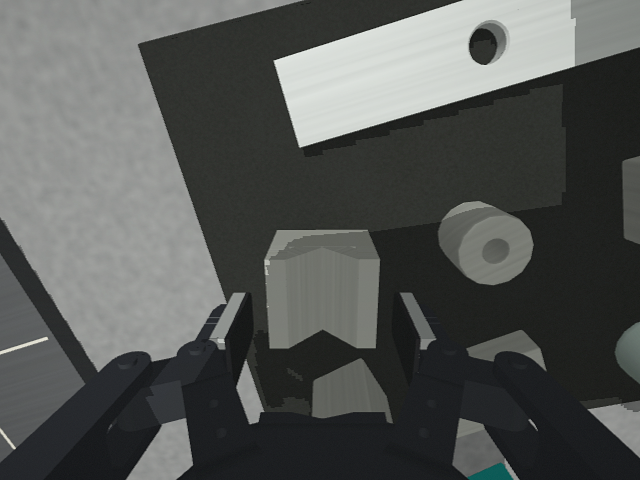

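>>> play_rows([
  [0, 0, 8, 0, 0, 0, 0.75],
  [0, 0, 16, 0, 0, 0, 0.75],
  [0, 0, 24, 0, 0, 0, 0.75],
  [0, 0, 30, 0, 0, 0, 0.75],
  [0, 0, 30, 0, 0, 0, 0.75],
])

```text
time: 4.05
eef_pos: [0.524, 0.0927, -0.0189]
ee_rot: [-0.315, -3.124, 0.0]
wrist_force: [-0.4, 0.9, 0.3]
grip_width: 0.064
```

Run:
```python
from h import *
c=tips();cv2.imwrite("pics/w5.png",c["img"][:,:,::-1]); print(sense()["eef_pos"])
```

```text
side -1 n 3132 zmax pct [-41.1 -43.1 -48.9 -69.1] x [-9.  13.6] y [31.6 32.9 41.7] hw 32.0
side 1 n 3082 zmax pct [-41.1 -43.1 -48.8 -68.7] x [-9.  13.4] y [31.8 33.  41.7] hw 32.0
[ 0.52438934  0.09267867 -0.01831648]
```

View pics/w5.png

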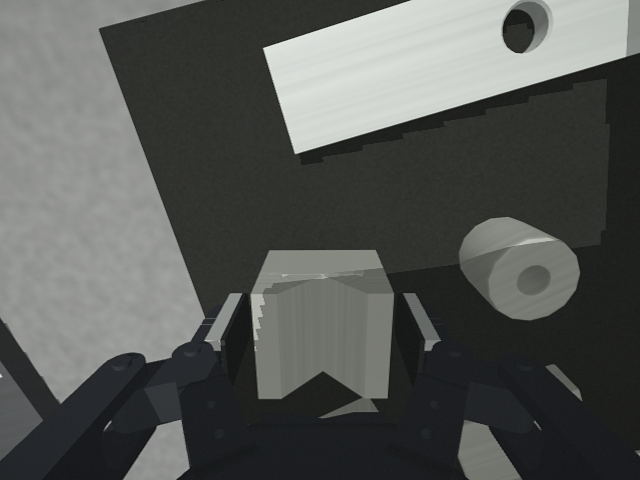

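The fingers now flank the V-block (block spans x 252–394, tips at about 240 and 405). I'm going 12 mm lower, then closing.

>>> play_rows([
  [0, 0, 6, 0, 0, 0, 0.75],
  [0, 0, 12, 0, 0, 0, 0.75],
  [0, 0, 12, 0, 0, 0, 0.4],
  [0, 0, 12, 0, 0, 0, 0.4],
  [0, 0, 12, 0, 0, 0, 0.4],
], newtons=60)

```text
time: 4.6
eef_pos: [0.5241, 0.0927, -0.0303]
ee_rot: [-0.315, -3.124, 0.0]
wrist_force: [0.6, 0.0, -6.6]
grip_width: 0.0497
```

>>> play_rows([
  [0, 0, 0, 0, 0, 0, 0.4],
  [0, 0, 0, 0, 0, 0, 0.4],
  [0, 0, -10, 0, 0, 0, 0.4],
  [0, 0, -25, 0, 0, 0, 0.4],
  [0, 0, -45, 0, 0, 0, 0.4],
])

```text
time: 5.1
eef_pos: [0.5242, 0.0927, 0.0158]
ee_rot: [-0.315, -3.125, 0.0]
wrist_force: [-0.5, 0.1, -6.2]
grip_width: 0.0493
```

Run:
```python
from h import *
c=read_camera("wrist");cv2.imwrite("pics/w6.png",c["img"][:,:,::-1])
go(.5412,-.14,.08,6.8)
```

```text
t 5.15 pos [0.5264 0.0927 0.0194] grip 0.0494 F [ 4.4  1.1 -2.4] q6 -1.42 -> shift [ -61.1 -225.   -60.5] turn [ -0.     0.28 -18.29] dist 241.0
```

View pics/w6.png

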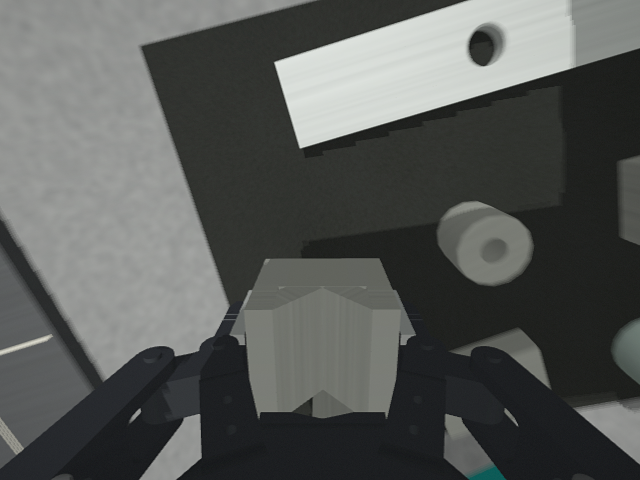

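>>> play_rows([
  [-2, -5, -15, 0, 0, 0, 0.4],
  [-12, -40, -25, 0, 0, -4, 0.4],
  [-22, -80, -25, 0, 0, -8, 0.4],
  [-32, -120, -25, 0, 0, -12, 0.4],
  [-44, -160, -25, 0, 0, -16, 0.4],
])

```text
time: 5.65
eef_pos: [0.5357, -0.0744, 0.0405]
ee_rot: [-0.128, 3.139, -0.0]
wrist_force: [2.2, 0.1, -7.0]
grip_width: 0.0494
```

Run:
```python
from h import *
go(.5412,-.14,.02,6.8)
```

```text
t 5.65 pos [ 0.5357 -0.0744  0.0405] grip 0.0494 F [ 2.2  0.1 -7. ] q6 -2.01 -> shift [ -0.2 -65.9  20.5] turn [-0.01  0.02 -2.11] dist 69.0
```

>>> play_rows([
  [0, -25, 0, 0, 0, -2.1, 0.4],
  [0, -50, 0, 0, 0, -2.1, 0.4],
  [0, -66, 5, 0, 0, -2.1, 0.4],
  [0, -66, 20, 0, 0, -2.1, 0.4],
  [0, -66, 20, 0, 0, -2.1, 0.4],
])

```text
time: 6.15
eef_pos: [0.5397, -0.1381, 0.0182]
ee_rot: [0.18, -3.133, -0.003]
wrist_force: [-0.9, 0.2, -7.4]
grip_width: 0.0496
```

Run:
```python
from h import *
c=read_camera("wrist");cv2.imwrite("pics/w7.png",c["img"][:,:,::-1])
go(.5412,-.14,-.021,6.8)
tops(c,.08,.11,(.45,.65,-.25,-.05))
c=read_camera("top");tops(c,.07,.11,(.48,.65,-.25,-.05))
```

```text
t 6.2 pos [ 0.5403 -0.138   0.0193] grip 0.0497 F [ 0.5  1.  -6.5] q6 -2.15 -> shift [-0.8 -2.2 40.3] turn [ 0.09 -0.12 -0.19] dist 40.0
px [322. 350.] 24760 z 0.0949 rect mm (cx cy a b ang) [ 540.2 -138.1   47.1  115.4    7.1]
px [179. 422.] 48 z 0.1085 rect mm (cx cy a b ang) [ 555.1 -181.4    4.1    1.1    4.5]
px [466. 422.] 47 z 0.1086 rect mm (cx cy a b ang) [545.1 -92.5   4.1   1.4   5. ]
```

View pics/w7.png

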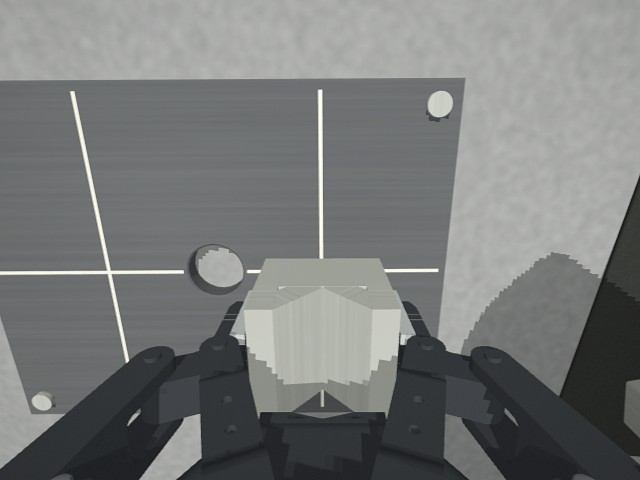

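The wrist view shows the left scribed cross line (x≈320) running straight under the groove centre, and the centre line at row 271. Lowering.

>>> play_rows([
  [-0.5, -2, 15, 0, 0, -0.2, 0.4],
  [-0.5, -2, 28, 0, 0, -0.2, 0.4],
  [-0.5, -2, 36, 0, 0, -0.2, 0.4],
  [-0.5, -2, 38.5, 0, 0, -0.2, 0.4],
  [-0.5, -2, 39.5, 0, 0, -0.2, 0.4],
])

```text
time: 6.75
eef_pos: [0.5417, -0.1405, -0.0197]
ee_rot: [0.186, -3.136, -0.0]
wrist_force: [-0.1, 0.1, -6.2]
grip_width: 0.0493
```

Run:
```python
from h import *
go(.5412,-.14,-.021,6.8)
```

```text
t 6.75 pos [ 0.5417 -0.1405 -0.0197] grip 0.0493 F [-0.1  0.1 -6.2] q6 -2.15 -> shift [0.5 0.6 1.3] turn [ 0.01 -0.02  0.  ] dist 2.0
```

>>> play_rows([
  [0.5, 0.5, 1, 0, 0, 0, 0.4],
  [0.5, 0.5, 1.5, 0, 0, 0, 0.4],
  [0.5, 0.5, 1.5, 0, 0, 0, 0.65],
  [0.5, 0.5, 1.5, 0, 0, 0, 0.75],
  [0.5, 0.5, 1.5, 0, 0, 0, 0.75],
])

```text
time: 7.25
eef_pos: [0.5418, -0.1405, -0.0201]
ee_rot: [-0.186, 3.135, -0.001]
wrist_force: [0.0, -0.7, 0.0]
grip_width: 0.0644
```

Run:
```python
from h import *
go(.5177,.2797,.06,3.6)
```

```text
t 7.25 pos [ 0.5418 -0.1405 -0.0201] grip 0.0644 F [ 0.  -0.7  0. ] q6 -2.15 -> shift [-26.  420.  -80.4] turn [-0.05  0.08  3.2 ] dist 428.0
```

>>> play_rows([
  [0, 0, -30, 0, 0, 0, 0.75],
  [0, 0, -60, 0, 0, 0, 0.75],
  [0, 10, -90, 0, 0, 0, 0.75],
  [-2, 50, -100, 0, 0, 1, 0.75],
  [-5, 95, -100, 0, 0, 2, 0.75],
])

```text
time: 7.75
eef_pos: [0.536, -0.0453, 0.0815]
ee_rot: [-0.127, 3.135, -0.003]
wrist_force: [1.3, 0.6, -0.6]
grip_width: 0.0641
```

>>> play_rows([
  [-3, 45, 0, 0, 0, 1, 0.75],
  [-6, 90, 0, 0, 0, 1, 0.75],
  [-9, 135, 0, 0, 0, 1, 0.75],
  [-12, 180, 0, 0, 0, 1, 0.75],
  [-15, 225, 0, 0, 0, 1, 0.75],
])

```text
time: 8.25
eef_pos: [0.5311, 0.1821, 0.0798]
ee_rot: [-0.104, 3.139, 0.0]
wrist_force: [0.9, -1.0, 0.7]
grip_width: 0.0639
```

Run:
```python
from h import *
c=read_camera("top");tops(c,.054,.061,(.48,.65,-.25,-.05));cv2.imwrite("pics/t8.png",c["img"][:,:,::-1])
go(.5177,.2797,.03,3.6)
```

```text
px [429. 260.] 173 z 0.0566 rect mm (cx cy a b ang) [ 539.2 -122.6   44.9   12.9    6.7]
px [452. 262.] 178 z 0.0568 rect mm (cx cy a b ang) [ 543.9 -158.3   44.4   15.3    6.2]
t 8.3 pos [0.5302 0.1879 0.0798] grip 0.0644 F [-3.1  5.6  0.5] q6 -1.51 -> shift [ 6.1 92.4 50. ] turn [0.13 0.09 0.43] dist 105.0
```

The V-block stands at (541.5, −140.5), within 1 mm of its target. Next is the plain block.

>>> play_rows([
  [3, 40, 5, 0, 0, 0, 0.72],
  [6, 75, 15, 0, 0, 0, 0.72],
  [6, 92, 30, 0, 0, 0, 0.72],
  [6, 92, 50, 0, 0, 0, 0.72],
  [6, 92, 50, 0, 0, 0, 0.72],
])

```text
time: 8.8
eef_pos: [0.5176, 0.2716, 0.0273]
ee_rot: [0.105, -3.136, 0.002]
wrist_force: [-0.4, -0.1, 0.0]
grip_width: 0.0612
```

Run:
```python
from h import *
c=read_camera("wrist");tops(c,.044,.052,(.48,.58,.22,.34));cv2.imwrite("pics/w9.png",c["img"][:,:,::-1])
go(.5177,.2797,-.03,3.6)
```

```text
px [342. 287.] 7585 z 0.0475 rect mm (cx cy a b ang) [516.8 281.6  45.8  45.1   4.5]
t 8.85 pos [0.5185 0.2715 0.0288] grip 0.0614 F [-0.5 -0.5  1.3] q6 -1.36 -> shift [ 0.2  8.3 58.8] turn [-0.02 -0.09  0.21] dist 59.0
```

View pics/w9.png

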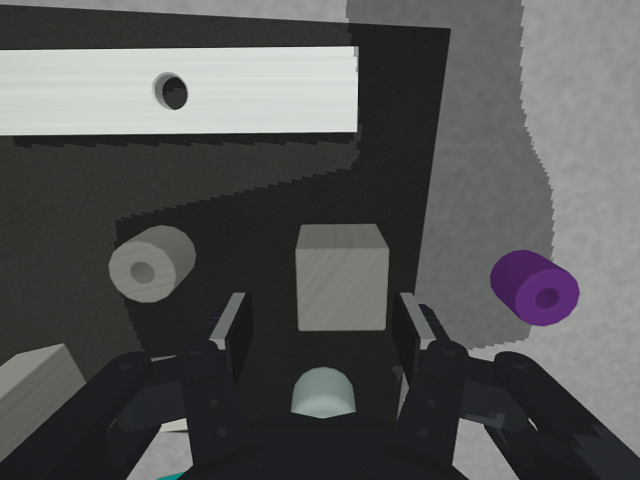

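The block sits at (342,287), a little right of the fingers' midline (320). That confirms the 9 mm correction.

>>> play_rows([
  [1, 9, 0, 0, 0, 0, 0.72],
  [1, 9, 15, 0, 0, 0, 0.72],
  [1, 9, 35, 0, 0, 0, 0.72],
  [1, 9, 52, 0, 0, 0, 0.72],
  [1, 9, 59, 0, 0, 0, 0.72],
])

```text
time: 9.35
eef_pos: [0.5173, 0.2806, -0.0301]
ee_rot: [0.104, -3.14, -0.0]
wrist_force: [0.1, -0.2, 0.3]
grip_width: 0.0618
```

>>> play_rows([
  [0, 0, 0, 0, 0, 0, 0.35],
  [0, 0, 0, 0, 0, 0, 0.35],
  [0, 0, 0, 0, 0, 0, 0.35],
  [0, 0, 0, 0, 0, 0, 0.35],
  [0, 0, 0, 0, 0, 0, 0.35],
])

```text
time: 9.85
eef_pos: [0.5178, 0.2807, -0.029]
ee_rot: [-0.104, 3.139, 0.001]
wrist_force: [-1.6, 0.3, 4.1]
grip_width: 0.0442
```

Run:
```python
from h import *
go(.5554,-.2592,.08,6.8)
```

```text
t 9.85 pos [ 0.5178  0.2807 -0.029 ] grip 0.0442 F [-1.6  0.3  4.1] q6 -1.34 -> shift [  -1.9 -541.2 -109.2] turn [ 0.02  0.06 -3.  ] dist 552.0
```

>>> play_rows([
  [0, 0, -10, 0, 0, 0, 0.35],
  [0, 0, -35, 0, 0, 0, 0.35],
  [0, -5, -70, 0, 0, 0, 0.35],
  [0, -30, -95, 0, 0, 0, 0.35],
  [0, -75, -100, 0, 0, -1, 0.35],
])

```text
time: 10.35
eef_pos: [0.5233, 0.2067, 0.0734]
ee_rot: [-0.137, 3.134, 0.002]
wrist_force: [2.0, -1.4, -7.8]
grip_width: 0.0445
```

>>> play_rows([
  [0, -40, 0, 0, 0, -1, 0.35],
  [0, -80, 0, 0, 0, -2, 0.35],
  [0, -120, 0, 0, 0, -2, 0.35],
  [0, -160, 0, 0, 0, -2, 0.35],
  [0, -200, 0, 0, 0, -2, 0.35],
])

```text
time: 10.85
eef_pos: [0.5385, 0.0048, 0.0702]
ee_rot: [0.186, -3.135, -0.0]
wrist_force: [0.6, 0.9, -6.5]
grip_width: 0.0445
```

Run:
```python
from h import *
go(.5554,-.2592,.07,6.8)
```

```text
t 10.85 pos [0.5385 0.0048 0.0702] grip 0.0445 F [ 0.6  0.9 -6.5] q6 -1.9 -> shift [ 1.440e+01 -2.641e+02  2.000e-01] turn [ 0.01 -0.06  0.  ] dist 265.0
```

>>> play_rows([
  [3, -45, 0, 0, 0, 0, 0.35],
  [5, -90, 0, 0, 0, 0, 0.35],
  [8, -135, 0, 0, 0, 0, 0.35],
  [11, -180, 0, 0, 0, 0, 0.35],
  [14, -225, 0, 0, 0, 0, 0.35],
])

```text
time: 11.35
eef_pos: [0.5511, -0.2204, 0.0701]
ee_rot: [0.186, -3.135, -0.001]
wrist_force: [1.1, 0.7, -7.5]
grip_width: 0.0446
```

Run:
```python
from h import *
go(.5554,-.2592,.0,6.8)
```

```text
t 11.35 pos [ 0.5511 -0.2204  0.0701] grip 0.0446 F [ 1.1  0.7 -7.5] q6 -2.27 -> shift [  0.3 -39.1  70.1] turn [ 0.04 -0.06 -0.01] dist 80.0
```

>>> play_rows([
  [0, -25, 10, 0, 0, 0, 0.35],
  [0, -36, 30, 0, 0, 0, 0.35],
  [0, -36, 50, 0, 0, 0, 0.35],
  [0, -36, 70, 0, 0, 0, 0.35],
  [0, -36, 70, 0, 0, 0, 0.35],
])

```text
time: 11.85
eef_pos: [0.554, -0.2532, -0.0027]
ee_rot: [0.186, -3.131, -0.007]
wrist_force: [-0.9, 0.2, -7.3]
grip_width: 0.0442
```

Run:
```python
from h import *
c=read_camera("wrist");cv2.imwrite("pics/w10.png",c["img"][:,:,::-1])
go(.5554,-.2592,-.021,6.8)
```

```text
t 11.9 pos [ 0.5551 -0.2538 -0.0007] grip 0.0443 F [ 0.6 -0.3 -6.2] q6 -2.31 -> shift [ 0.3 -5.4 20.2] turn [ 0.13 -0.15 -0.  ] dist 21.0
```

View pics/w10.png

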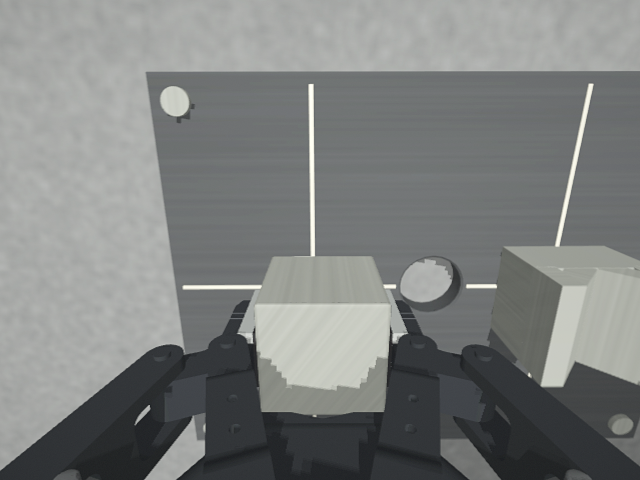

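The right cross line (x≈312) is left of the block's centre (322), which agrees with the 5.5 mm correction. Lowering.

>>> play_rows([
  [0.3, -5.5, 5, 0, 0, 0, 0.35],
  [0.3, -5.5, 12, 0, 0, 0, 0.35],
  [0.3, -5.5, 17, 0, 0, 0, 0.35],
  [0.3, -5.5, 18.5, 0, 0, 0, 0.35],
  [0.3, -5.5, 19, 0, 0, 0, 0.35],
])

```text
time: 12.4
eef_pos: [0.5564, -0.2598, -0.0189]
ee_rot: [0.187, -3.136, -0.0]
wrist_force: [0.4, -0.3, -7.3]
grip_width: 0.0442
```

Run:
```python
from h import *
go(.5554,-.2592,-.021,6.8)
```

```text
t 12.4 pos [ 0.5564 -0.2598 -0.0189] grip 0.0442 F [ 0.4 -0.3 -7.3] q6 -2.32 -> shift [0.9 0.7 2.1] turn [ 0.01 -0.01  0.01] dist 2.0
```

>>> play_rows([
  [0.7, 0.5, 1, 0, 0, 0, 0.35],
  [0.7, 0.5, 2, 0, 0, 0, 0.35],
  [0.7, 0.5, 2, 0, 0, 0, 0.6],
  [0.7, 0.5, 2, 0, 0, 0, 0.7],
  [0.7, 0.5, 2, 0, 0, 0, 0.7],
])

```text
time: 12.9
eef_pos: [0.5561, -0.2599, -0.0202]
ee_rot: [-0.186, 3.135, -0.001]
wrist_force: [0.1, 0.0, 0.3]
grip_width: 0.06
```

>>> play_rows([
  [0, 0, -10, 0, 0, 0, 0.7],
  [0, 0, -40, 0, 0, 0, 0.7],
  [0, 0, -75, 0, 0, 0, 0.7],
  [0, 20, -105, 0, 0, 0, 0.7],
  [0, 60, -110, 0, 0, 0, 0.7],
])

```text
time: 13.4
eef_pos: [0.5503, -0.2021, 0.0938]
ee_rot: [-0.182, 3.13, -0.008]
wrist_force: [1.2, 1.1, -0.1]
grip_width: 0.06
```

Run:
```python
from h import *
c=read_camera("wrist")
tops(c,.053,.061,(.45,.65,-.32,-.05))
go(.4298,.1873,.08,-85.7)
go(.4298,.1873,.08,94.3)
```

```text
px [235. 245.] 4579 z 0.0565 rect mm (cx cy a b ang) [ 554.9 -259.2   45.4   45.2    7. ]
px [390. 246.] 1273 z 0.0563 rect mm (cx cy a b ang) [ 543.8 -158.1   45.6   13.6    7.1]
px [448. 246.] 1394 z 0.0562 rect mm (cx cy a b ang) [ 538.9 -121.8   45.3   14.1    7.5]
t 13.45 pos [ 0.5491 -0.1949  0.0927] grip 0.06 F [2.4 5.3 0.3] q6 -2.23 -> shift [ 72.5 393.8  12.1] turn [ 0.13  0.2  92.6 ] dist 401.0
t 13.45 pos [ 0.5491 -0.1949  0.0927] grip 0.06 F [2.4 5.3 0.3] q6 -2.23 -> shift [ 72.5 393.8  12.1] turn [ -0.2    0.13 -87.4 ] dist 401.0
```

Both blocks stand within 1 mm of their targets: plain (554.9, −259.2), V (541.4, −140.0). The bar is next.

>>> play_rows([
  [8, 44, 0, 0, 0, 8, 0.7],
  [16, 88, 0, 0, 0, 16, 0.7],
  [24, 132, 0, 0, 0, 24, 0.7],
  [32, 176, 0, 0, 0, 32, 0.7],
  [40, 220, 0, 0, 0, 40, 0.7],
])

```text
time: 13.95
eef_pos: [0.4823, 0.0152, 0.0899]
ee_rot: [0.906, 3.007, 0.0]
wrist_force: [0.6, -0.3, 0.7]
grip_width: 0.0595
```

Run:
```python
from h import *
go(.4298,.1873,.06,-85.7)
```

```text
t 13.95 pos [0.4823 0.0152 0.0899] grip 0.0595 F [ 0.6 -0.3  0.7] q6 -1.2 -> shift [138.8 114.4  29.8] turn [5.000e-02 4.000e-02 5.216e+01] dist 182.0
```

>>> play_rows([
  [25, 20, 5, 0, 0, 8.5, 0.68],
  [50, 40, 10, 0, 0, 17, 0.68],
  [75, 60, 15, 0, 0, 25.5, 0.68],
  [100, 80, 20, 0, 0, 34, 0.68],
  [125, 100, 25, 0, 0, 42, 0.68],
])

```text
time: 14.45
eef_pos: [0.4327, 0.1671, 0.0647]
ee_rot: [1.924, 2.483, 0.001]
wrist_force: [-0.5, -0.2, 0.2]
grip_width: 0.0583
```

Run:
```python
from h import *
go(.4298,.1873,.05,-85.7)
```

```text
t 14.45 pos [0.4327 0.1671 0.0647] grip 0.0583 F [-0.5 -0.2  0.2] q6 -0.14 -> shift [20.3  2.2 14.7] turn [ 0.06  0.   10.16] dist 25.0
```

>>> play_rows([
  [10, 1, 10, 0, 0, 5, 0.68],
  [20, 2, 20, 0, 0, 10, 0.68],
  [20, 2, 35, 0, 0, 10, 0.68],
  [20, 2, 40, 0, 0, 10, 0.68],
  [20, 2, 40, 0, 0, 10, 0.68],
])

```text
time: 14.95
eef_pos: [0.4297, 0.1856, 0.0242]
ee_rot: [-2.126, -2.312, 0.001]
wrist_force: [-0.1, 0.8, -0.2]
grip_width: 0.0581
```

Run:
```python
from h import *
c=read_camera("wrist");tops(c,.011,.0165,(.38,.5,.07,.3));cv2.imwrite("pics/w11.png",c["img"][:,:,::-1])
go(.4298,.1873,-.032,-85.7)
c=tips()
g=c["img"].astype(int).sum(2)/3
```

```text
px [322. 231.] 21247 z 0.0125 rect mm (cx cy a b ang) [429.2 188.   40.2 190.8   4.5]
t 15.0 pos [0.4301 0.1856 0.0246] grip 0.0581 F [-0.3  0.3  0.1] q6 0.07 -> shift [ 1.7 -0.2 56.6] turn [ 0.02 -0.    0.5 ] dist 57.0
side -1 n 3045 zmax pct [-40.1 -42.1 -48.4 -69.4] x [-9.6 13.4] y [29.  30.6 38.7] hw 29.0
side 1 n 3121 zmax pct [-40.1 -42.4 -48.5 -69.2] x [-9.4 13.5] y [28.5 30.2 38.8] hw 29.0
```

View pics/w11.png

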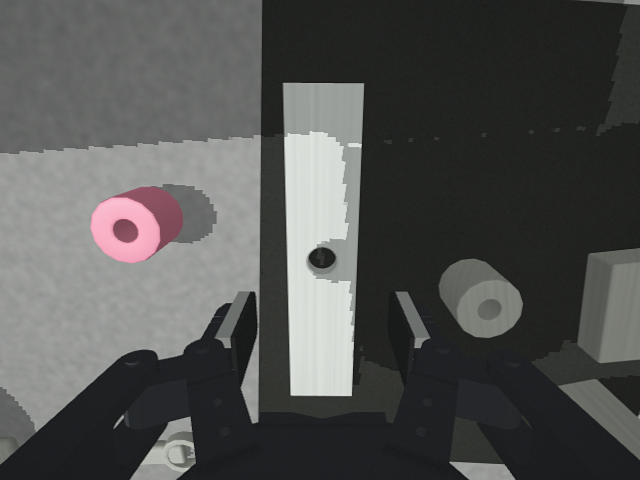

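The bar lies centred between the fingers, with its hole at (322,259). Descending to grip it by the sides.

>>> play_rows([
  [2, 0, 20, 0, 0, 0.5, 0.68],
  [2, 0, 40, 0, 0, 0.5, 0.68],
  [2, 0, 52, 0, 0, 0.5, 0.68],
  [2, 0, 56, 0, 0, 0.5, 0.68],
  [2, 0, 56.5, 0, 0, 0.5, 0.68],
])

```text
time: 15.55
eef_pos: [0.4298, 0.1877, -0.0321]
ee_rot: [-2.137, -2.303, -0.0]
wrist_force: [-0.4, -0.6, -0.4]
grip_width: 0.0579
```

>>> play_rows([
  [0, 0, 0, 0, 0, 0, 0.3],
  [0, 0, 0, 0, 0, 0, 0.3],
  [0, 0, 0, 0, 0, 0, 0.3],
  [0, 0, 0, 0, 0, 0, 0.3],
  [0, 0, 0, 0, 0, 0, 0.3],
], newtons=50)

```text
time: 16.05
eef_pos: [0.43, 0.1878, -0.0313]
ee_rot: [2.136, 2.303, 0.001]
wrist_force: [-1.9, -0.4, 5.2]
grip_width: 0.0388
```

>>> play_rows([
  [0, 0, -5, 0, 0, 0, 0.3],
  [0, 0, -15, 0, 0, 0, 0.3],
  [0, 0, -35, 0, 0, 0, 0.3],
  [0, 0, -40, 0, 0, 0, 0.3],
  [0, 0, -40, 0, 0, 0, 0.3],
])

```text
time: 16.55
eef_pos: [0.4301, 0.1878, 0.0085]
ee_rot: [2.136, 2.302, 0.002]
wrist_force: [0.8, 0.4, -6.0]
grip_width: 0.0387
```

Run:
```python
from h import *
c=read_camera("wrist");cv2.imwrite("pics/w12.png",c["img"][:,:,::-1])
go(.5483,-.1996,.08,-83.2)
```

```text
t 16.6 pos [0.4296 0.1877 0.0077] grip 0.0383 F [ 0.2  1.6 -5.5] q6 0.09 -> shift [-395.1   89.4  -72.3] turn [ 0.02 -0.   -2.5 ] dist 412.0
```

View pics/w12.png

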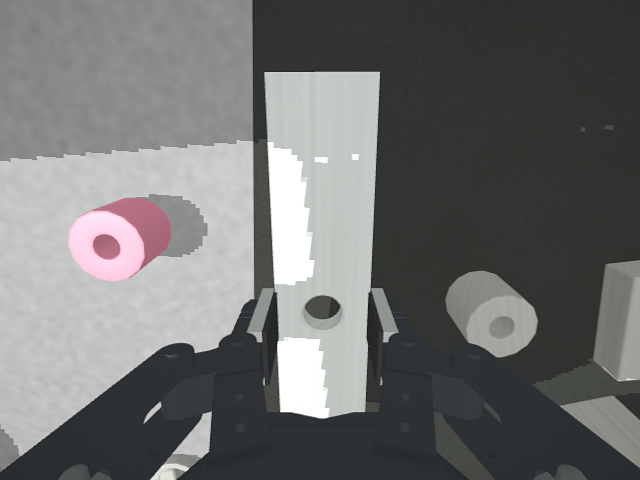

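The bar is held level with its hole centred at (322,312) between the pads. Raising and carrying it.

>>> play_rows([
  [0, 0, -20, 0, 0, 0, 0.3],
  [0, 0, -50, 0, 0, 0, 0.3],
  [-15, 3, -75, 0, 0, -1, 0.3],
  [-45, 10, -80, 0, 0, -2, 0.3],
  [-80, 18, -80, 0, 0, -2.5, 0.3],
])

```text
time: 17.1
eef_pos: [0.4537, 0.1089, 0.088]
ee_rot: [2.083, 2.351, 0.001]
wrist_force: [-0.0, -0.0, -6.2]
grip_width: 0.0384
```

>>> play_rows([
  [-38, 9, 0, 0, 0, 0, 0.3],
  [-76, 18, 0, 0, 0, 0, 0.3],
  [-114, 27, 0, 0, 0, 0, 0.3],
  [-152, 36, 0, 0, 0, 0, 0.3],
  [-190, 44, 0, 0, 0, 0, 0.3],
])

```text
time: 17.6
eef_pos: [0.5196, -0.0756, 0.0866]
ee_rot: [-2.085, -2.348, 0.001]
wrist_force: [0.5, 0.7, -5.1]
grip_width: 0.0383
```

Run:
```python
from h import *
go(.5483,-.1996,.08,-83.2)
```

```text
t 17.6 pos [ 0.5196 -0.0756  0.0866] grip 0.0383 F [ 0.5  0.7 -5.1] q6 -0.49 -> shift [-126.5   13.9    6.4] turn [-0.1  -0.06 -0.01] dist 127.0
```

>>> play_rows([
  [-35, 4, 0, 0, 0, 0, 0.3],
  [-70, 8, 0, 0, 0, 0, 0.3],
  [-105, 12, 5, 0, 0, 0, 0.3],
  [-124, 14, 15, 0, 0, 0, 0.3],
  [-124, 14, 30, 0, 0, 0, 0.3],
])

```text
time: 18.1
eef_pos: [0.5485, -0.1983, 0.0565]
ee_rot: [2.089, 2.346, -0.001]
wrist_force: [0.1, 0.2, -5.9]
grip_width: 0.0385
```

>>> play_rows([
  [0, 0, 0, 0, 0, 0, 0.3],
  [0, 0, 0, 0, 0, 0, 0.3],
  [0, 0, 0, 0, 0, 0, 0.3],
  [0, 0, 0, 0, 0, 0, 0.3],
  [0, 0, 0, 0, 0, 0, 0.3],
])

```text
time: 18.6
eef_pos: [0.5486, -0.1954, 0.0582]
ee_rot: [2.085, 2.349, 0.0]
wrist_force: [1.4, -0.6, -5.6]
grip_width: 0.0382
```

Run:
```python
from h import *
go(.5483,-.1996,.022,-83.2)
c=read_camera("wrist");cv2.imwrite("pics/w13.png",c["img"][:,:,::-1])
tops(c,.085,.115,(.45,.65,-.35,-.05))
c=read_camera("side");cv2.imwrite("pics/s13.png",c["img"][:,:,::-1])
```

```text
t 18.6 pos [ 0.5486 -0.1954  0.0582] grip 0.0382 F [ 1.4 -0.6 -5.6] q6 -0.66 -> shift [-4.1 -0.8 36.2] turn [0.04 0.03 0.03] dist 36.0
px [322. 235.] 34656 z 0.1019 rect mm (cx cy a b ang) [ 543.9 -175.    64.8  152.9   15.3]
```

View pics/w13.png

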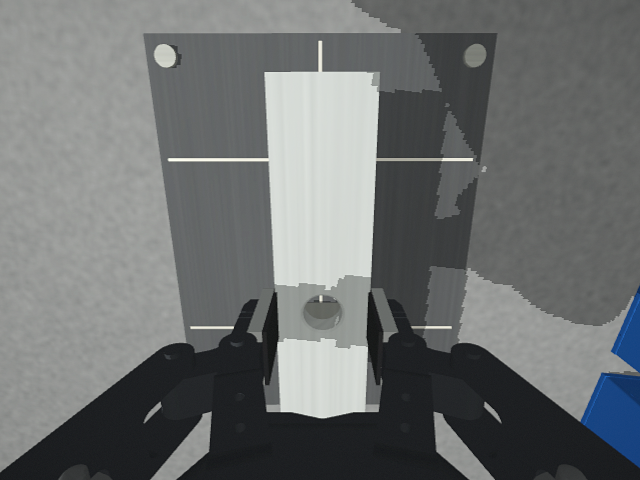

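View pics/s13.png

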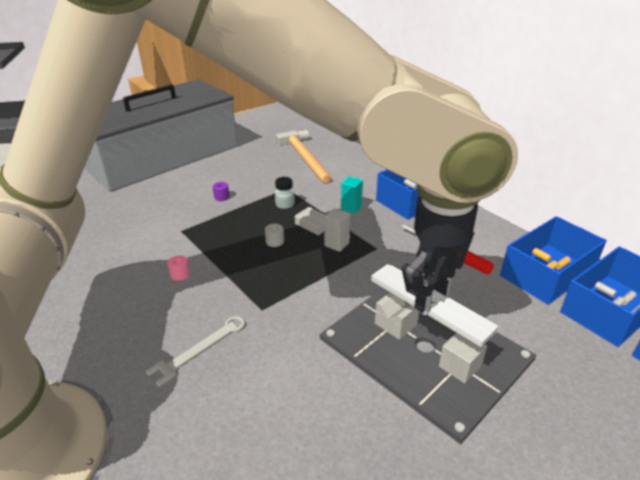

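The bar hangs centred over the plate's centre line (line end at (320,50), bar axis x≈321), with both blocks hidden beneath it. Correcting 4 mm along the line and lowering.

>>> play_rows([
  [-4, -0.7, 10, 0, 0, 0, 0.3],
  [-4, -0.7, 20, 0, 0, 0, 0.3],
  [-4, -0.7, 29, 0, 0, 0, 0.3],
  [-4, -0.7, 33, 0, 0, 0, 0.3],
  [-4, -0.7, 34.5, 0, 0, 0, 0.3],
])

```text
time: 19.2
eef_pos: [0.5478, -0.1995, 0.0228]
ee_rot: [-2.085, -2.348, 0.0]
wrist_force: [-5.5, 2.1, 2.7]
grip_width: 0.0383
```

Run:
```python
from h import *
go(.5483,-.1996,.022,-83.2)
```

```text
t 19.2 pos [ 0.5478 -0.1995  0.0228] grip 0.0383 F [-5.5  2.1  2.7] q6 -0.67 -> shift [-0.2  0.4  0.8] turn [-0.06 -0.04  0.  ] dist 1.0
```

>>> play_rows([
  [0, 0, 0, 0, 0, 0, 0.5],
  [0, 0, 0, 0, 0, 0, 0.65],
  [0, 0, 0, 0, 0, 0, 0.65],
  [0, 0, -10, 0, 0, 0, 0.65],
  [0, 0, -30, 0, 0, 0, 0.65],
])

```text
time: 19.7
eef_pos: [0.5476, -0.1994, 0.0533]
ee_rot: [-2.085, -2.348, 0.001]
wrist_force: [1.5, -0.1, -0.1]
grip_width: 0.0555
```

>>> play_rows([
  [0, 0, -30, 0, 0, 0, 0.65],
  [0, 0, -60, 0, 0, 0, 0.65],
  [0, 0, -70, 0, 0, 0, 0.65],
  [0, 0, -70, 0, 0, 0, 0.65],
  [0, 0, -70, 0, 0, 0, 0.65],
])

```text
time: 20.2
eef_pos: [0.5477, -0.1994, 0.1221]
ee_rot: [-2.085, -2.348, 0.0]
wrist_force: [-0.6, 0.4, -0.8]
grip_width: 0.0556
```

Run:
```python
from h import *
c=read_camera("wrist");cv2.imwrite("pics/w14.png",c["img"][:,:,::-1])
tops(c,.062,.073,(.45,.65,-.35,-.05))
tops(c,.05,.061,(.45,.65,-.35,-.05))
go(.6113,.0919,.12,18.2)
go(.6113,.0919,.12,-71.8)
```

```text
px [323. 220.] 14746 z 0.0665 rect mm (cx cy a b ang) [ 548.  -199.4   40.1  190.8    7. ]
px [356. 125.] 89 z 0.0561 rect mm (cx cy a b ang) [ 560.9 -120.4    2.2   15.3    8.9]
px [355. 179.] 84 z 0.0561 rect mm (cx cy a b ang) [ 565.2 -154.6    2.8   14.5    1.9]
px [323. 247.] 40 z 0.0589 rect mm (cx cy a b ang) [ 548.8 -205.4   14.5    4.4    7.9]
px [295. 308.] 92 z 0.0561 rect mm (cx cy a b ang) [ 533.8 -261.6    1.5   44.5    6.8]
px [351. 308.] 107 z 0.0562 rect mm (cx cy a b ang) [ 576.9 -256.5    1.8   44.8    7.2]
t 20.25 pos [ 0.5475 -0.1993  0.1217] grip 0.056 F [ 0.2  0.3 -0.3] q6 -0.67 -> shift [281.6  97.8   2. ] turn [  -0.     -0.16 -101.4 ] dist 298.0
t 20.25 pos [ 0.5475 -0.1993  0.1217] grip 0.056 F [ 0.2  0.3 -0.3] q6 -0.67 -> shift [281.6  97.8   2. ] turn [ -0.1  -0.1 -11.4] dist 298.0
```

View pics/w14.png

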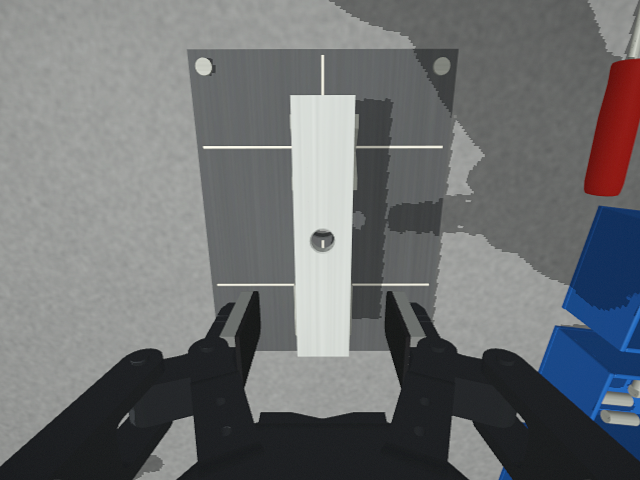

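The bar lies on both blocks, centred at (548.0, −199.4), with the plate hole visible through its hole at (323,240). Now the stop block.

>>> play_rows([
  [28, 10, 0, 0, 0, -8, 0.62],
  [56, 20, 0, 0, 0, -16.5, 0.62],
  [84, 30, 0, 0, 0, -25, 0.62],
  [112, 39, 0, 0, 0, -33.5, 0.62],
  [140, 48, 0, 0, 0, -42, 0.62],
])

```text
time: 20.75
eef_pos: [0.5787, -0.0536, 0.1217]
ee_rot: [-1.096, -2.942, 0.0]
wrist_force: [0.2, 0.0, 0.1]
grip_width: 0.053
```

Run:
```python
from h import *
go(.6113,.0919,.1,18.2)
```

```text
t 20.75 pos [ 0.5787 -0.0536  0.1217] grip 0.053 F [0.2 0.  0.1] q6 -1.15 -> shift [ 70.5 131.4  21.7] turn [ 2.000e-02 -1.500e-01 -5.905e+01] dist 151.0
```

>>> play_rows([
  [12, 22, 0, 0, 0, -8.5, 0.62],
  [24, 44, 0, 0, 0, -17, 0.62],
  [36, 66, 0, 0, 0, -25.5, 0.62],
  [48, 88, 5, 0, 0, -34, 0.62],
  [60, 110, 10, 0, 0, -42, 0.62],
])

```text
time: 21.25
eef_pos: [0.6061, 0.0684, 0.1115]
ee_rot: [0.031, -3.139, -0.0]
wrist_force: [0.4, -1.1, 0.6]
grip_width: 0.053
```

Run:
```python
from h import *
go(.6113,.0919,.06,18.2)
```

```text
t 21.25 pos [0.6061 0.0684 0.1115] grip 0.053 F [ 0.4 -1.1  0.6] q6 -1.67 -> shift [-5.8 23.4 51.5] turn [  0.03  -0.13 -17.05] dist 57.0
```

>>> play_rows([
  [-3, 12, 10, 0, 0, -8.5, 0.62],
  [-6, 23, 25, 0, 0, -17, 0.62],
  [-6, 23, 45, 0, 0, -17, 0.62],
  [-6, 23, 51, 0, 0, -17, 0.62],
  [-6, 23, 51, 0, 0, -17, 0.62],
])

```text
time: 21.75
eef_pos: [0.6113, 0.0903, 0.0606]
ee_rot: [0.485, -3.101, -0.001]
wrist_force: [-0.7, 0.8, 0.3]
grip_width: 0.0528
```

Run:
```python
from h import *
c=read_camera("wrist");cv2.imwrite("pics/w15.png",c["img"][:,:,::-1])
tops(c,.068,.077,(.55,.68,.04,.15))
go(.6113,.0919,-.004,18.2)
```

```text
px [328. 280.] 4461 z 0.0725 rect mm (cx cy a b ang) [610.2  93.3  36.4  36.2  18.3]
t 21.8 pos [0.612  0.0902 0.0619] grip 0.053 F [ 0.2 -0.5  0.4] q6 -1.92 -> shift [ 0.1  1.8 65.9] turn [ 0.02 -0.06 -0.44] dist 66.0
```

View pics/w15.png

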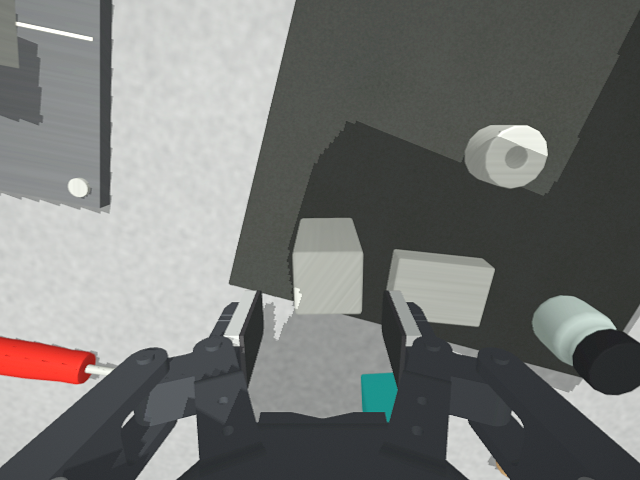

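The stop is at (328,280), slightly right of the midline, so I'm shifting +2.5 mm in y. Its gap to the low block is enough for the finger, which also stays above the low block's top.

>>> play_rows([
  [0.5, 2.5, 5, 0, 0, -0.4, 0.62],
  [0.5, 2.5, 20, 0, 0, -0.4, 0.62],
  [0.5, 2.5, 40, 0, 0, -0.4, 0.62],
  [0.5, 2.5, 58, 0, 0, -0.4, 0.62],
  [0.5, 2.5, 64, 0, 0, -0.4, 0.62],
])

```text
time: 22.3
eef_pos: [0.6096, 0.0926, -0.0043]
ee_rot: [0.496, -3.099, -0.001]
wrist_force: [-0.3, 0.0, -0.1]
grip_width: 0.053
```

>>> play_rows([
  [0, 0, 0, 0, 0, 0, 0.25],
  [0, 0, 0, 0, 0, 0, 0.25],
  [0, 0, 0, 0, 0, 0, 0.25],
  [0, 0, 0, 0, 0, 0, 0.25],
  [0, 0, 0, 0, 0, 0, 0.25],
], newtons=60)

```text
time: 22.8
eef_pos: [0.6108, 0.0926, -0.0018]
ee_rot: [0.497, -3.102, 0.0]
wrist_force: [-0.5, -0.4, -6.3]
grip_width: 0.0353
```

>>> play_rows([
  [0, 0, -5, 0, 0, 0, 0.25],
  [0, 0, -20, 0, 0, 0, 0.25],
  [0, 0, -50, 0, 0, 0, 0.25],
  [0, 0, -85, 0, 0, 0, 0.25],
  [0, 0, -100, 0, 0, 0, 0.25],
])

```text
time: 23.3
eef_pos: [0.6126, 0.0926, 0.1032]
ee_rot: [-0.496, 3.096, -0.002]
wrist_force: [1.3, 0.5, -6.0]
grip_width: 0.0352
```

Run:
```python
from h import *
c=read_camera("wrist");cv2.imwrite("pics/w16.png",c["img"][:,:,::-1])
go(.6008,-.1329,.1,6.8)
```

```text
t 23.35 pos [0.6132 0.0926 0.1046] grip 0.0357 F [ 1.8 -0.3 -3.4] q6 -1.93 -> shift [  82.3 -210.4    4.6] turn [-0.13  0.48 11.41] dist 226.0
```

View pics/w16.png

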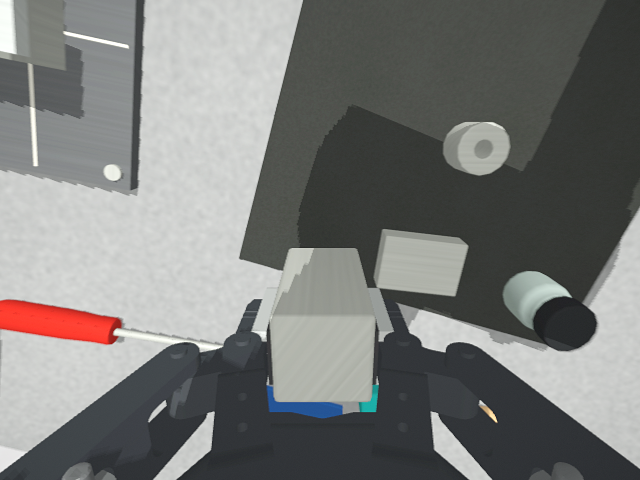

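The stop block is held squarely; the low block and jar are undisturbed. Carrying it to the plate.

>>> play_rows([
  [15, -38, 0, 0, 0, 3, 0.25],
  [29, -74, 0, 0, 0, 6, 0.25],
  [44, -112, 0, 0, 0, 9, 0.25],
  [58, -148, 0, 0, 0, 11.4, 0.25],
  [72, -184, 0, 0, 0, 11.4, 0.25],
])

```text
time: 23.85
eef_pos: [0.5996, -0.1062, 0.0985]
ee_rot: [-0.184, 3.136, 0.0]
wrist_force: [1.2, -0.7, -6.7]
grip_width: 0.0353
```

Run:
```python
from h import *
go(.601,-.1329,.04,6.8)
```

```text
t 23.85 pos [ 0.5996 -0.1062  0.0985] grip 0.0353 F [ 1.2 -0.7 -6.7] q6 -2.06 -> shift [  1.8 -26.7  58.5] turn [ 0.    0.   -0.07] dist 64.0
```

>>> play_rows([
  [1, -15, 10, 0, 0, 0, 0.25],
  [1.5, -26, 25, 0, 0, 0, 0.25],
  [1.5, -26, 45, 0, 0, 0, 0.25],
  [1.5, -26, 55, 0, 0, 0, 0.25],
  [1.5, -26, 55, 0, 0, 0, 0.25],
])

```text
time: 24.35
eef_pos: [0.6006, -0.1293, 0.0411]
ee_rot: [0.188, -3.132, -0.003]
wrist_force: [0.0, 0.6, -6.6]
grip_width: 0.0351
```

Run:
```python
from h import *
c=read_camera("wrist");cv2.imwrite("pics/w17.png",c["img"][:,:,::-1])
go(.601,-.1329,.0072,6.8)
```

```text
t 24.4 pos [ 0.6014 -0.1296  0.0426] grip 0.0352 F [ 0.6 -0.3 -6.3] q6 -2.09 -> shift [ 0.8 -3.2 35.4] turn [ 0.05 -0.07  0.07] dist 36.0
```

View pics/w17.png

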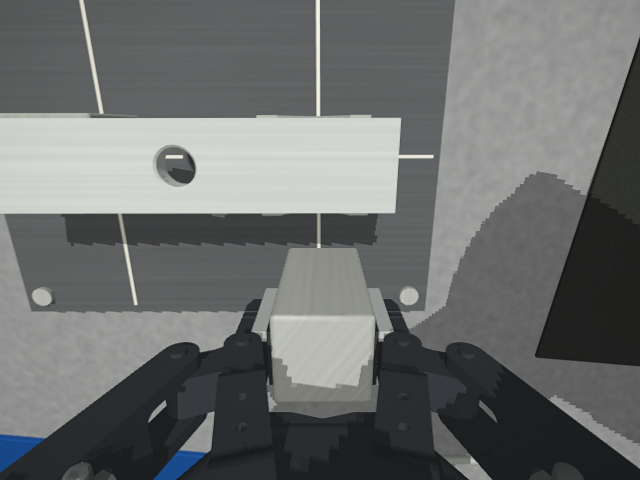

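The stop hangs behind the bar, with the cross line at x≈318 against the stop centre at 322. Lowering with a 3 mm shift in y.

>>> play_rows([
  [0.8, -3.2, 8, 0, 0, 0, 0.25],
  [0.8, -3.2, 18, 0, 0, 0, 0.25],
  [0.8, -3.2, 28, 0, 0, 0, 0.25],
  [0.8, -3.2, 33, 0, 0, 0, 0.25],
  [0.8, -3.2, 34, 0, 0, 0, 0.25],
])

```text
time: 24.9
eef_pos: [0.6008, -0.1337, 0.0082]
ee_rot: [0.186, -3.135, -0.001]
wrist_force: [-0.1, 0.3, -7.0]
grip_width: 0.0354
```

Run:
```python
from h import *
go(.601,-.1329,.0072,6.8)
```

```text
t 24.9 pos [ 0.6008 -0.1337  0.0082] grip 0.0354 F [-0.1  0.3 -7. ] q6 -2.1 -> shift [-0.3  0.8  1. ] turn [ 0.04 -0.08  0.  ] dist 1.0
```

>>> play_rows([
  [0, 0.5, 1, 0, 0, 0, 0.25],
  [0, 0.5, 1.5, 0, 0, 0, 0.25],
  [0, 0.5, 1.5, 0, 0, 0, 0.5],
  [0, 0.5, 1.5, 0, 0, 0, 0.62],
  [0, 0.5, 1.5, 0, 0, 0, 0.62],
])

```text
time: 25.4
eef_pos: [0.6017, -0.1337, 0.0086]
ee_rot: [-0.186, 3.134, -0.001]
wrist_force: [1.0, -0.1, -0.0]
grip_width: 0.0532
```

>>> play_rows([
  [0, 0, -20, 0, 0, 0, 0.62],
  [0, 0, -50, 0, 0, 0, 0.62],
  [0, 0, -80, 0, 0, 0, 0.62],
  [0, 20, -90, 0, 0, 0, 0.62],
  [0, 60, -90, 0, 0, 0, 0.62],
])

```text
time: 25.9
eef_pos: [0.5948, -0.0744, 0.0993]
ee_rot: [-0.181, 3.133, -0.002]
wrist_force: [0.1, 1.2, -0.7]
grip_width: 0.0535
```

Run:
```python
from h import *
c=read_camera("wrist")
tops(c,.078,.087,(.5,.7,-.3,-.05))
go(.5204,.1748,.05,10)
```

```text
px [225. 259.] 3380 z 0.0815 rect mm (cx cy a b ang) [ 601.1 -132.9   35.9   36.5    6.8]
t 25.95 pos [ 0.5931 -0.0671  0.0981] grip 0.0532 F [ 0.4  5.9 -0. ] q6 -2.0 -> shift [ 43.  248.8  48.6] turn [ 0.12  0.03 -3.07] dist 257.0
```

The stop stands at (601.1, −132.9), exactly where wanted. Last is the bush.

>>> play_rows([
  [8, 45, 0, 0, 0, 0, 0.62],
  [16, 90, 5, 0, 0, 0, 0.62],
  [24, 135, 10, 0, 0, 0, 0.62],
  [32, 180, 20, 0, 0, 0, 0.62],
  [40, 225, 30, 0, 0, 0, 0.62],
])

```text
time: 26.45
eef_pos: [0.5261, 0.1473, 0.0671]
ee_rot: [0.187, -3.136, -0.0]
wrist_force: [0.8, -0.4, -0.0]
grip_width: 0.0529
```

Run:
```python
from h import *
go(.5204,.1748,.03,6.8)
```

```text
t 26.45 pos [0.5261 0.1473 0.0671] grip 0.0529 F [ 0.8 -0.4 -0. ] q6 -1.63 -> shift [ 2.4 28.  37.1] turn [ 0.01 -0.02  0.03] dist 47.0
```

>>> play_rows([
  [1, 12, 5, 0, 0, 0, 0.62],
  [2, 25, 15, 0, 0, 0, 0.62],
  [2, 26, 30, 0, 0, 0, 0.62],
  [2, 26, 36, 0, 0, 0, 0.62],
  [2, 26, 36, 0, 0, 0, 0.62],
])

```text
time: 26.95
eef_pos: [0.5223, 0.1698, 0.0307]
ee_rot: [0.185, -3.134, 0.0]
wrist_force: [-0.3, -1.0, 0.0]
grip_width: 0.0531
```

Run:
```python
from h import *
c=read_camera("wrist");cv2.imwrite("pics/w18.png",c["img"][:,:,::-1])
tops(c,.032,.039,(.47,.57,.12,.23))
go(.5204,.1748,-.028,6.8)
```

```text
px [336. 272.] 2789 z 0.0345 rect mm (cx cy a b ang) [519.6 177.1  35.2  35.2  39.2]
t 27.0 pos [0.5228 0.1698 0.0315] grip 0.0529 F [-0.  -0.  -0.1] q6 -1.59 -> shift [ 1.8  5.2 59.5] turn [-0.   -0.03 -0.06] dist 60.0
```

View pics/w18.png

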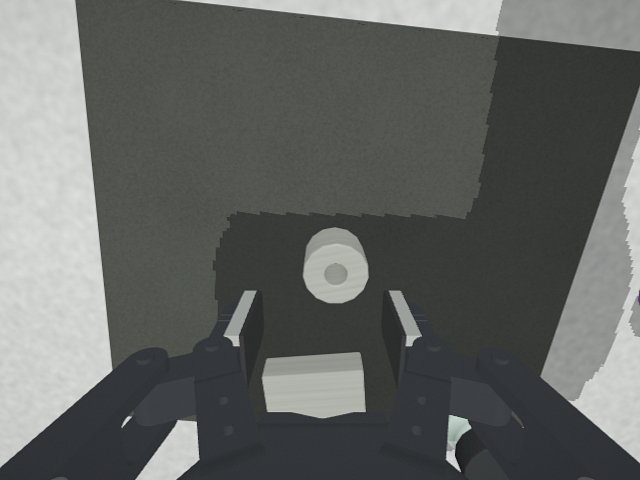

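The bush is at (336,272), right of the midline; the wrist measurement gives (519.6, 177.1). I'm using a +6.5 mm y shift.

>>> play_rows([
  [2.5, 6.5, 3, 0, 0, 0, 0.62],
  [2.5, 6.5, 18, 0, 0, 0, 0.62],
  [2.5, 6.5, 38, 0, 0, 0, 0.62],
  [2.5, 6.5, 54, 0, 0, 0, 0.62],
  [2.5, 6.5, 59, 0, 0, 0, 0.62],
])

```text
time: 27.5
eef_pos: [0.5186, 0.1766, -0.0284]
ee_rot: [0.186, -3.134, 0.0]
wrist_force: [0.6, -0.6, -0.4]
grip_width: 0.0528
```

>>> play_rows([
  [0, 0, 0, 0, 0, 0, 0.25],
  [0, 0, 0, 0, 0, 0, 0.25],
  [0, 0, 0, 0, 0, 0, 0.25],
  [0, 0, 0, 0, 0, 0, 0.25],
  [0, 0, 0, 0, 0, 0, 0.25],
], newtons=40)

```text
time: 28.0
eef_pos: [0.5196, 0.1766, -0.0268]
ee_rot: [-0.186, 3.135, 0.0]
wrist_force: [-1.2, 0.4, 0.7]
grip_width: 0.0348
```

Run:
```python
from h import *
c=read_camera("wrist");cv2.imwrite("pics/w19.png",c["img"][:,:,::-1])
tops(c,.030,.039,(.47,.57,.12,.23))
go(.5480,-.1994,.09,6.8)
```

```text
px [322. 333.] 6625 z 0.0344 rect mm (cx cy a b ang) [519.  178.6  35.9  60.2  22.2]
t 28.05 pos [ 0.5196  0.1766 -0.0268] grip 0.0349 F [-0.7 -1.1  3.1] q6 -1.58 -> shift [  16.3 -376.7 -116.8] turn [ 0.    0.04 -0.  ] dist 395.0
```

View pics/w19.png

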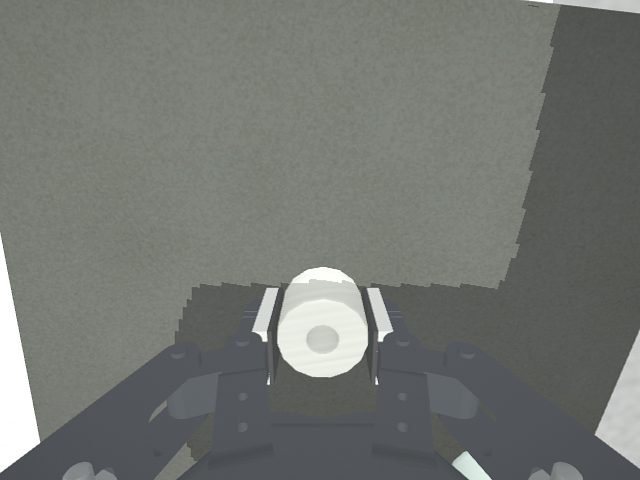

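The bush is gripped, with its bore at (322,340). I'll check where the bore sits relative to the tool.

Run:
```python
from h import *
c=read_camera("wrist");s=sense();T=R.from_rotvec(s["ee_rot"]);p=s["eef_pos"]
w=ray(c,322,339.5,.035);print(w,T.inv().apply(w-p)*1000)
W=cloud(c);g=c["img"].astype(int).sum(2)
m=(W[...,2]>.033)&(W[...,2]<.0375)&(np.abs(W[...,0]-p[0])<.025)
n,l,st,ce=cv2.connectedComponentsWithStats(m.astype(np.uint8));i=1+np.argmax(st[1:,4])
L=T.inv().apply(W[l==i]-p)*1000
print(len(L),L.min(0),L.max(0))
```

```text
[0.51935558 0.17664451 0.035     ] [ 2.30423070e-01  4.07785687e-02 -6.18207517e+01]
5392 [-17.62639828 -24.13582596 -64.3140498 ] [ 17.77088222  24.31681452 -59.8309224 ]
```

>>> play_rows([
  [0, 0, -5, 0, 0, 0, 0.25],
  [0, 0, -25, 0, 0, 0, 0.25],
  [0, 0, -60, 0, 0, 0, 0.25],
  [1, -20, -100, 0, 0, 0, 0.25],
  [3, -60, -120, 0, 0, 0, 0.25],
])

```text
time: 28.6
eef_pos: [0.5244, 0.1176, 0.096]
ee_rot: [-0.191, 3.131, 0.0]
wrist_force: [1.0, -0.3, -2.6]
grip_width: 0.0349
```

>>> play_rows([
  [1, -40, 0, 0, 0, 0, 0.25],
  [2, -80, 0, 0, 0, 0, 0.25],
  [3, -120, 0, 0, 0, 0, 0.25],
  [5, -160, 0, 0, 0, 0, 0.25],
  [7, -200, 0, 0, 0, 0, 0.25],
])

```text
time: 29.1
eef_pos: [0.54, -0.0843, 0.0928]
ee_rot: [0.186, -3.136, -0.0]
wrist_force: [1.4, 1.0, -1.7]
grip_width: 0.0351
```

Run:
```python
from h import *
go(.5480,-.1994,.07,6.8)
```

```text
t 29.1 pos [ 0.54   -0.0843  0.0928] grip 0.0351 F [ 1.4  1.  -1.7] q6 -2.06 -> shift [   5.6 -115.2   22.8] turn [ 0.01 -0.01 -0.  ] dist 118.0
```

>>> play_rows([
  [2, -35, 0, 0, 0, 0, 0.25],
  [3, -70, 0, 0, 0, 0, 0.25],
  [5, -100, 0, 0, 0, 0, 0.25],
  [5.5, -113, 5, 0, 0, 0, 0.25],
  [5.5, -113, 15, 0, 0, 0, 0.25],
])

```text
time: 29.6
eef_pos: [0.5483, -0.1968, 0.0775]
ee_rot: [-0.183, 3.135, -0.001]
wrist_force: [-0.6, 0.5, -2.1]
grip_width: 0.035
```

>>> play_rows([
  [0, 0, 0, 0, 0, 0, 0.25],
  [0, 0, 0, 0, 0, 0, 0.25],
  [0, 0, 0, 0, 0, 0, 0.25],
  [0, 0, 0, 0, 0, 0, 0.25],
  [0, 0, 0, 0, 0, 0, 0.25],
])

```text
time: 30.1
eef_pos: [0.5483, -0.1952, 0.078]
ee_rot: [-0.187, 3.136, -0.0]
wrist_force: [-0.3, -0.2, -1.6]
grip_width: 0.0349
```

Run:
```python
from h import *
c=read_camera("wrist");cv2.imwrite("pics/w20.png",c["img"][:,:,::-1])
go(.5480,-.1994,.037,6.8)
```

```text
t 30.15 pos [ 0.5483 -0.1954  0.0779] grip 0.0349 F [-0.1 -0.6 -2.6] q6 -2.23 -> shift [ 0.7 -4.  40.9] turn [-0.01  0.01  0.02] dist 41.0
```

View pics/w20.png

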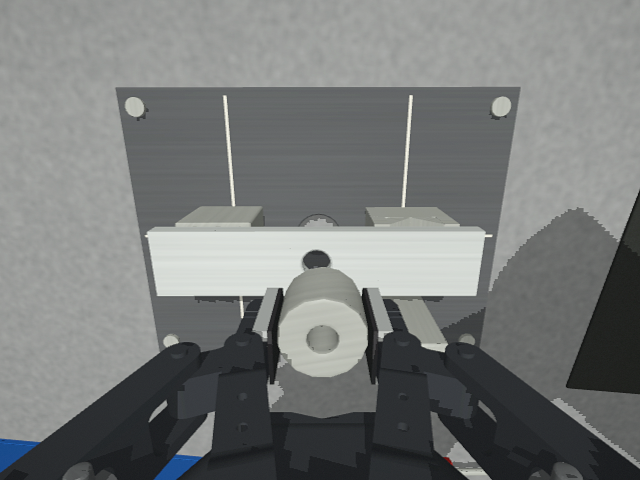

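The bar's hole shows at (316,260), below and left of the held bush. I'll check its position by ray.

Run:
```python
from h import *
c=read_camera("wrist")
print(ray(c,316,260,.067));go(.5480,-.1994,.037,6.8)
tops(c,.064,.070,(.45,.65,-.35,-.05))
```

```text
[ 0.54480209 -0.19928932  0.067     ]
t 30.2 pos [ 0.5482 -0.1955  0.0778] grip 0.0349 F [ 0.7  0.  -2.8] q6 -2.23 -> shift [ 0.7 -3.8 40.8] turn [-0.01  0.01  0.01] dist 41.0
px [316. 260.] 19140 z 0.0666 rect mm (cx cy a b ang) [ 547.6 -198.7   41.2  191.     7. ]
px [424. 330.] 175 z 0.0671 rect mm (cx cy a b ang) [ 582.7 -127.8    1.8   20.1    7.5]
```

>>> play_rows([
  [0.8, -3.6, 8, 0, 0, 0, 0.25],
  [0.8, -3.6, 20, 0, 0, 0, 0.25],
  [0.8, -3.6, 31, 0, 0, 0, 0.25],
  [0.8, -3.6, 37, 0, 0, 0, 0.25],
  [0.8, -3.6, 38.5, 0, 0, 0, 0.25],
])

```text
time: 30.7
eef_pos: [0.5473, -0.199, 0.0379]
ee_rot: [0.186, -3.134, -0.002]
wrist_force: [-1.2, -0.1, -2.0]
grip_width: 0.0348
```

Run:
```python
from h import *
go(.5478,-.1991,.0372,6.8)
```

```text
t 30.7 pos [ 0.5473 -0.199   0.0379] grip 0.0348 F [-1.2 -0.1 -2. ] q6 -2.24 -> shift [-0.5 -0.2  0.7] turn [ 0.07 -0.09 -0.  ] dist 1.0
```

>>> play_rows([
  [0, 0, 0.5, 0, 0, 0, 0.25],
  [0, 0, 1.5, 0, 0, 0, 0.25],
  [0, 0, 1.5, 0, 0, 0, 0.25],
  [0, 0, 1.5, 0, 0, 0, 0.4],
  [0, 0, 1.5, 0, 0, 0, 0.6],
])

```text
time: 31.2
eef_pos: [0.548, -0.1994, 0.0381]
ee_rot: [-0.186, 3.135, -0.001]
wrist_force: [0.1, -0.2, 0.5]
grip_width: 0.0483
```

>>> play_rows([
  [0, 0, 0, 0, 0, 0, 0.65],
  [0, 0, 0, 0, 0, 0, 0.65],
  [0, 0, -15, 0, 0, 0, 0.65],
  [0, 0, -45, 0, 0, 0, 0.65],
  [0, 0, -85, 0, 0, 0, 0.65],
])

```text
time: 31.7
eef_pos: [0.547, -0.1989, 0.1225]
ee_rot: [0.186, -3.133, -0.003]
wrist_force: [0.6, 0.6, 0.9]
grip_width: 0.0552
```

>>> play_rows([
  [0, 45, -10, 0, 0, 0, 0.65],
  [0, 90, -10, 0, 0, 0, 0.65],
  [0, 135, -10, 0, 0, 0, 0.65],
  [0, 180, -10, 0, 0, 0, 0.65],
  [0, 200, -10, 0, 0, 0, 0.65],
])

```text
time: 32.2
eef_pos: [0.5234, 0.0024, 0.1331]
ee_rot: [-0.19, 3.136, 0.001]
wrist_force: [0.3, -0.7, -0.3]
grip_width: 0.0554
```

Run:
```python
from h import *
for n in ("top","side"):
    c=read_camera(n);cv2.imwrite(f"pics/{n}21.png",c["img"][:,:,::-1])
    if n=="top":
        print(sense()["eef_pos"],sense()["wrist_force"])
        for a,b in [(.077,.087),(.093,.104),(.061,.073)]: print(a,b);tops(c,a,b,(.45,.68,-.36,-.03))
        tops(c,.019,.03,(.57,.66,.12,.22)); tops(c,.055,.066,(.57,.66,.2,.32))
```

```text
[0.52331498 0.0037711  0.13308909] [-0.13063884  2.83345027  0.39584773]
0.077 0.087
px [445. 224.] 366 z 0.0817 rect mm (cx cy a b ang) [ 601.5 -134.2   36.7   35.2    6.5]
px [473. 264.] 44 z 0.0816 rect mm (cx cy a b ang) [ 541.  -190.4   32.1   10.8   39. ]
0.093 0.104
px [482. 257.] 350 z 0.0986 rect mm (cx cy a b ang) [ 548.7 -199.9   35.1   34.8   69.8]
0.061 0.073
px [440. 234.] 42 z 0.067 rect mm (cx cy a b ang) [ 584.1 -134.5   35.1    9.2   81.1]
px [477. 263.] 2259 z 0.0669 rect mm (cx cy a b ang) [ 547.8 -200.4   41.3  190.5    6.8]
px [267. 197.] 843 z 0.0226 rect mm (cx cy a b ang) [617.  174.1  46.5  63.6  11. ]
px [207. 181.] 369 z 0.0622 rect mm (cx cy a b ang) [615.6 276.9  36.7  37.2  17.8]
```

View pics/top21.png

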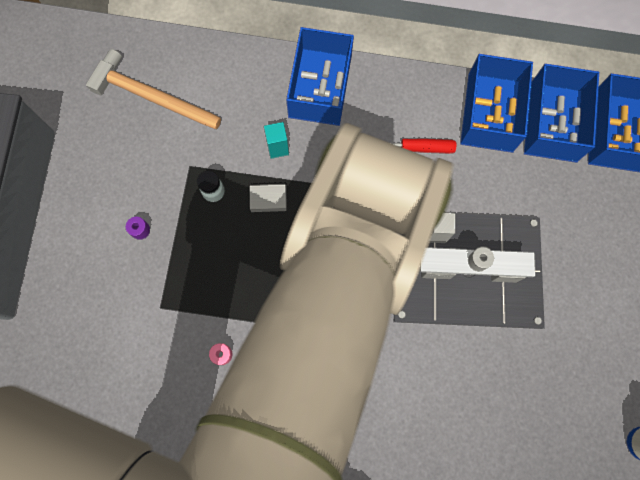

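View pics/side21.png

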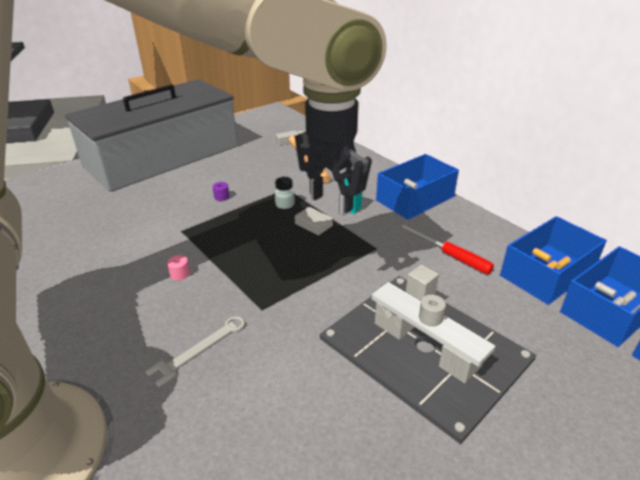

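Both views show the assembly standing as wanted. The bush at (482,257) is on the bar over the hole, the stop at (445,224) is behind the V-block, and the arm is clear. Handing in.

```bash
python3 -c "
from station import job_done
print(job_done())"
```

```text
the job is handed in; nothing more can be done
None
```

The drilling set-up is built and handed in at about 32 s of the 128 s allowed. Every part was within about 1 mm of its target in my last checks. No verdict was reported.

| Part | Last measured position (mm, world x, y) | Check |
|---|---|---|
| V-block | 541.4, −140.0 | target 541.2, −140.0; checked before the bar went on |
| Plain block | 554.9, −259.2 | target 555.4, −259.2; checked before the bar went on |
| Bar | 547.8, −200.4 | plate hole at 548.3, −199.6; yaw matches the plate's 6.8°, top at z 67, so it rests on both blocks |
| Bush | 548.7, −199.9 | about 1 mm from the bar's hole, top at z 99, so it stands upright on the bar |
| Stop block | 601.5, −134.2 | about 60 mm centre to centre behind the V-block, roughly a 20 mm gap |

The low block and jar are within 1 mm of where they started, and the gripper is open and clear of everything.

- **Fingertips:** the real fingertips sit about 35–40 mm behind the reported TCP, although the TCP is described as their very end. My first grasp, on the V-block, therefore closed on air just above it, without moving it. I measured the offset in the wrist depth image and used it for every later grasp.
- **Camera disagreement:** the top and wrist cameras differed by 1–2 mm on some parts.
- **Bar hole under the held bush:** a ray to the bar's hole was off by about 3 mm because the held bush partly hid it. I used the bar's outline instead.

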